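# Change storage jars over to their serving lids

## Task

Get the three white jars ready for the breakfast table: unscrew the metal cap of every jar that still has one without forcing the thread, stand the caps flat, open side down, on the blade of the wooden paddle board, and put on each jar the wooden lid that fits it, fully home with its knob up. The lids wait on the cork mat; leave everything else on the worktop where it is.

Things in the scene. Friction and masses are not known exactly. Their poses are not given: they have to be found in the camera images.
- crock_small: white ceramic jar 68 mm across, fixed in the wooden stand (cannot turn); the small of three by its neck, 32 mm across outside, mouth 25 mm inside. Origin: centre of its underside, z up, 12 mm above the worktop; shoulder 66 mm and flat rim 90 mm above the origin. A right-hand thread ridge, 3.5 mm proud, pitch 7.2 mm, runs round the neck.
- crock_medium: white ceramic jar 68 mm across, fixed in the wooden stand (cannot turn); the medium of three by its neck, 41 mm across outside, mouth 34 mm inside. Origin: centre of its underside, z up, 12 mm above the worktop; shoulder 66 mm and flat rim 90 mm above the origin. A right-hand thread ridge, 3.5 mm proud, pitch 7.2 mm, runs round the neck.
- crock_large: white ceramic jar 68 mm across, fixed in the wooden stand (cannot turn); the large of three by its neck, 50 mm across outside, mouth 42.5 mm inside. Origin: centre of its underside, z up, 12 mm above the worktop; shoulder 66 mm and flat rim 90 mm above the origin. A right-hand thread ridge, 3.5 mm proud, pitch 7.2 mm, runs round the neck.
- cap_small: knurled aluminium screw cap 48 mm across, 26 mm high, 40 g, of crock_small; absent if that jar starts open. Origin: centre of its open lower edge, z up; 68 mm above the jar's origin when screwed home. Turned anticlockwise (from above) it climbs 7.2 mm a turn and is free after 1.75 turns (11 rad). Turns lightly, 1 mm play; let go, it stays put but may sit loose.
- cap_medium: knurled aluminium screw cap 57 mm across, 26 mm high, 50 g, of crock_medium; absent if that jar starts open. Origin: centre of its open lower edge, z up; 68 mm above the jar's origin when screwed home. Turned anticlockwise (from above) it climbs 7.2 mm a turn and is free after 1.75 turns (11 rad). Turns lightly, 1 mm play; let go, it stays put but may sit loose.
- cap_large: knurled aluminium screw cap 66 mm across, 26 mm high, 60 g, of crock_large; absent if that jar starts open. Origin: centre of its open lower edge, z up; 68 mm above the jar's origin when screwed home. Turned anticlockwise (from above) it climbs 7.2 mm a turn and is free after 1.75 turns (11 rad). Turns lightly, 1 mm play; let go, it stays put but may sit loose.
- lid_small: wooden lid for crock_small: disc 49 mm across, 6 mm thick, with a rim 8 mm deep below it, 44 mm across inside, that goes round the neck with 2.5 mm play past the thread; on top a round knob 20 mm across, 28 mm high; 42 mm high in all, 30 g. Origin: centre of its underside, z up to the knob; starts knob up on the mat. Seated, its disc lies on the jar's rim, origin 82 mm above the jar's.
- lid_medium: wooden lid for crock_medium: disc 58 mm across, 6 mm thick, with a rim 8 mm deep below it, 53 mm across inside, that goes round the neck with 2.5 mm play past the thread; on top a round knob 20 mm across, 28 mm high; 42 mm high in all, 40 g. Origin: centre of its underside, z up to the knob; starts knob up on the mat. Seated, its disc lies on the jar's rim, origin 82 mm above the jar's.
- lid_large: wooden lid for crock_large: disc 67 mm across, 6 mm thick, with a rim 8 mm deep below it, 62 mm across inside, that goes round the neck with 2.5 mm play past the thread; on top a round knob 20 mm across, 28 mm high; 42 mm high in all, 50 g. Origin: centre of its underside, z up to the knob; starts knob up on the mat. Seated, its disc lies on the jar's rim, origin 82 mm above the jar's.
- board: beech paddle board, 12 mm thick, fixed on the worktop. Origin: underside, z up. Its blade reaches from x = -0.12 to +0.05 m and y = -0.065 to +0.065 m in its own frame; the handle points along its +x, beyond the blade.
- mat: cork mat, 180 mm along its x, 150 mm along its y, 4 mm thick, fixed on the worktop; the lids start on it. Origin: centre of its underside.
- stand: wooden stand, 90 mm along its x and 325 mm along its y, 18 mm high, fixed; the three jars stand in a row in it, 112 mm apart along its y. Origin: centre of its underside.
- garlic: bystander: a garlic bulb 60 mm across, 58 mm high, loose. Origin: its underside.
- plug_adapter: bystander: a cream mains plug adapter lying on its side, 54x71x42 mm, loose. Origin: its underside.
- teaspoon: bystander: a teaspoon 132 mm long, 11 mm high, loose. Origin: its underside.

How it is judged:
At the end, for the whole second after the job is handed in: Every cap stands upright (7 deg) on the board's blade, lower edge within 4 mm of its top. Each lid is on its own jar: within 5 mm of centre, 3 mm of fully home, upright (5 deg). All at rest; garlic, plug adapter and teaspoon within 3 cm of where they were (x of cap_small in the frame of board between -0.125 and 0.055 m and y of cap_small in the frame of board between -0.07 and 0.07 m and z of cap_small in the frame of board between 0.008 and 0.017 m and angle between each of cap_small, cap_medium, cap_large's own z axis and vertical below 0.12 rad and linear speed of each of cap_small, lid_small, cap_medium, lid_medium, cap_large, lid_large below 0.02 m/s and horizontal distance between lid_small and crock_small below 0.005 m and z of lid_small in the frame of crock_small between 0.079 and 0.0845 m and angle between each of lid_small, lid_medium, lid_large's own z axis and vertical below 0.08 rad and x of cap_medium in the frame of board between -0.125 and 0.055 m and y of cap_medium in the frame of board between -0.07 and 0.07 m and z of cap_medium in the frame of board between 0.008 and 0.017 m and horizontal distance between lid_medium and crock_medium below 0.005 m and z of lid_medium in the frame of crock_medium between 0.079 and 0.0845 m and x of cap_large in the frame of board between -0.125 and 0.055 m and y of cap_large in the frame of board between -0.07 and 0.07 m and z of cap_large in the frame of board between 0.008 and 0.017 m and horizontal distance between lid_large and crock_large below 0.005 m and z of lid_large in the frame of crock_large between 0.079 and 0.0845 m and distance of each of garlic, plug_adapter, teaspoon from where it was at the start of the episode below 0.03 m); the robot touches nothing.
It fails at once if the thread of the small jar is forced (cap_small presses on its jar with more than 120 N) (contact force between cap_small and crock_small above 120 N).
It fails at once if the thread of the medium jar is forced (cap_medium presses on its jar with more than 120 N) (contact force between cap_medium and crock_medium above 120 N).
It fails at once if the thread of the large jar is forced (cap_large presses on its jar with more than 120 N) (contact force between cap_large and crock_large above 120 N).
It fails at once if garlic, plug adapter or teaspoon pushed more than 3 cm from its place (distance of any of garlic, plug_adapter, teaspoon from where it was at the start of the episode above 0.03 m).
Of cap_small, cap_medium, cap_large only 1 to 2 are there at a start; the rules pass over those that are not, and their reading is None.
At some moment in a run one of lid_small, lid_medium, lid_large may be knocked a few centimetres aside while the robot is not near it.
It also fails if it takes over 210 s, if anything falls off the work surface, if the arm or the gripper's body presses on something with over 40 N, if the wrist force passes 120 N, or if a joint passes its speed limit or range.

## Robot

A 6-joint arm with a two-finger parallel gripper is mounted at the origin on a cart in front of the work surface, level with it; the furniture and walls round the work are solid. World frame = base frame: x ahead of the robot, y to its left, z up, the work surface at z = 0. Lengths are in m, angles in rad, forces in N, time in s.
With the tool pointing down it reaches from about 0.4 to 0.825 m from the base axis. Payload 7 kg.
Tool frame: the origin (TCP) lies at the very end of the fingers, on their centre line; the grasp point (between the pads) lies arm.hold_point_z behind it (arm.hold_point_z is the distance from the TCP to the grasp point, in m); z points along the fingers, y is the line along which they close (so a half turn about z gives the same grasp; the last joint's range is limited). The gripper opens to 88 mm and grips with 3 to 60 N. Pads are 19 mm wide; open, the fingers measure 130 mm over their backs; the gripper's body (78 mm by 193 mm) begins 47 mm behind the grasp point.
Start: joints at [-0.881, 0.359, 0.012, 0, -1.224, -0.288], TCP at [0.264, -0.621, 0.227] pointing down, gripper open.
Joint ranges: [-3.07, 3.07], [-1.43, 2.12], [-1.02, 1.25], [-3.03, 1.67], [-3.05, -0], [-3.03, 3.03]. Speed limits (rad/s): [2.39, 2.39, 3.01, 3.14, 3.14, 3.14].

## Interface

Orientations are given as [roll, pitch, yaw] about the fixed x, y, z axes, in that order (R = Rz(yaw) Ry(pitch) Rx(roll)).
In Python, from station import arm gives the robot as it stands.
- The arm moves only by the shell command python3 nudge.py 'ROWS' [FORCE]. ROWS is a JSON object with one list for each field, all of the same length, 1 to 20, a row being the entries at one place: jaw (the finger opening in m), sx, sy, sz (the shift in units of 5 mm), rz (a turn about the tool's z in rad); each row is the pose to reach, as a shift and turn from the pose commanded when the command began, along the tool's axes at that moment; what a row does not reach only later rows make up. A row lasts 1/12 s, in which the tool goes at most 0.0417 m and 0.125 rad, less where a joint would pass 70% of its speed; a pose out of reach is approached as far as the arm can. The fingers move at their own pace and stop on an object; FORCE is the grip in N (left out, the last holds). Time passes only in rows, so rows that do not move let the fingers close. It prints the time, the measured TCP pose, the force, the opening and the grip force at its end. Input that does not fit is refused with a message, and nothing moves.
- arm.get_state(): the state, without advancing time (a new reading comes with each control period).
- arm.grab_frame(name): name is "scene" or "top" or "wrist"; returns the picture (384x512x3 uint8, red, green, blue); there is no depth.
- arm.camera_params(name): a dict with "fx", "fy", "cx", "cy" (pixels), "T" (4x4, takes a point from camera to world coordinates); the wrist camera has in their place "hand_eye" (4x4, takes a point from camera to tool coordinates, whose origin is the TCP and whose axes are the flange's). Camera axes: x right, y down, z forward; pixel columns grow to the right and rows downward; lengths in m; the calibration is good to about 2 mm. The wrist camera is an equidistant fisheye: a pixel r from the principal point sees the ray r / f radians off the axis. A picture is of the moment at which its call begins: read the wrist's pose just before it. camera_params takes no time and is no camera call.
- arm.job_done(): hands the job in; it is judged then, once.
The state is a dict: "t": time; "q": joint angles; "qd": joint speeds; "joint_efforts": joint torques, N m; "eef_pos": TCP position; "ee_rot": TCP orientation; "force": force on the tool from outside, world axes, zero at the start; "moment": the same for the moment, N m; "width": finger opening in m; "gripper_force": force on a finger pad.
Only numpy, scipy, OpenCV 4.12 (cv2) and the standard library are available. Lean on these libraries where they do the work, as an engineer would, in place of code of your own. Each camera call takes 0.05 s, during which the arm holds its last target. There are 200 camera calls.

## Working session

There is one attempt and no reset: what is moved stays moved. The work goes in short steps, Python scripts to look and compute and a shell command to move; the robot and the scene stay as the last step left them, time stands still between calls to the robot, and variables do not carry over. Pictures are saved under pics/ and viewed, at most 14 in all, crops included, and the job is handed in when it is done.

```bash
ls; mkdir -p pics
python3 - <<'E'
from station import arm
import cv2,numpy as np
print(arm.hold_point_z, arm.get_state())
for n in ("top","scene","wrist"):
    print(n,arm.camera_params(n))
for n in ("top","scene"):
    cv2.imwrite(f"pics/{n}0.png",cv2.resize(arm.grab_frame(n)[:,:,::-1],(800,600),interpolation=cv2.INTER_CUBIC))
E
```

```text
nudge.py
pics
station.py
0.0188 {'t': 0.0, 'q': array([-8.80909102e-01,  3.59337915e-01,  1.10499260e-02, -3.58239334e-04,
       -1.22409783e+00, -2.88091285e-01]), 'qd': array([-0.00048328, -0.00106323,  0.00100037, -0.00179026, -0.00106432,
       -0.0006116 ]), 'joint_efforts': array([-8.76370486e-04, -5.82722104e+01,  2.93055940e+01,  6.99725971e+00,
        6.77786578e-03, -1.56229330e-04]), 'eef_pos': array([ 0.26374912, -0.620798  ,  0.22564901]), 'ee_rot': array([ 3.13997298e+00, -1.28762871e-04, -2.73991860e+00]), 'force': array([0.31079961, 0.31060735, 0.15155689]), 'moment': array([ 0.00326583,  0.00416794, -0.04191155]), 'gripper_force': 0.0, 'width': 0.08748203906361299}
top {'fx': 387.9463598949417, 'fy': 387.9463598949417, 'cx': 260.97468859278496, 'cy': 186.51500178374272, 'T': array([[-0.01907474, -0.99611407,  0.08598205,  0.38871819],
       [-0.99963825,  0.02063158,  0.0172544 , -0.0127592 ],
       [-0.01896129, -0.08562182, -0.99614727,  1.05876013],
       [ 0.        ,  0.        ,  0.        ,  1.        ]])}
scene {'fx': 373.62990612968457, 'fy': 373.62990612968457, 'cx': 249.34444935073557, 'cy': 189.31766512139413, 'T': array([[ 0.77945154, -0.37534539,  0.50156867,  0.02641519],
       [-0.62645586, -0.46331232,  0.62681317, -0.58422455],
       [-0.00288849, -0.80278113, -0.59626682,  0.66413879],
       [ 0.        ,  0.        ,  0.        ,  1.        ]])}
wrist {'fx': 297.3186396354542, 'fy': 297.3186396354542, 'cx': 261.0409759956113, 'cy': 193.23460861729905, 'hand_eye': array([[-7.52247883e-04, -9.69167911e-01, -2.46400070e-01,
         6.41786162e-02],
       [ 9.99999713e-01, -7.07117133e-04, -2.71641288e-04,
         1.78387051e-03],
       [ 8.90323087e-05, -2.46400204e-01,  9.69168165e-01,
        -1.58743315e-01],
       [ 0.00000000e+00,  0.00000000e+00,  0.00000000e+00,
         1.00000000e+00]])}
```
View pics/top0.png

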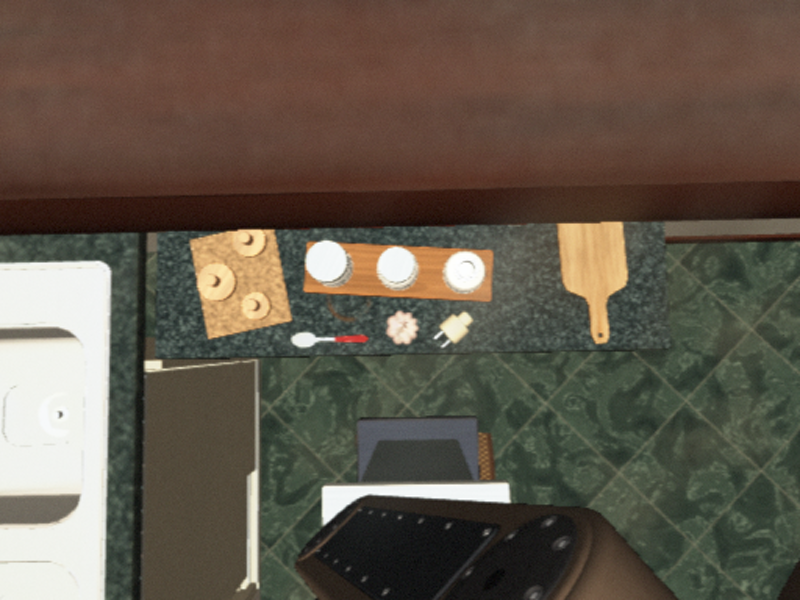

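View pics/scene0.png

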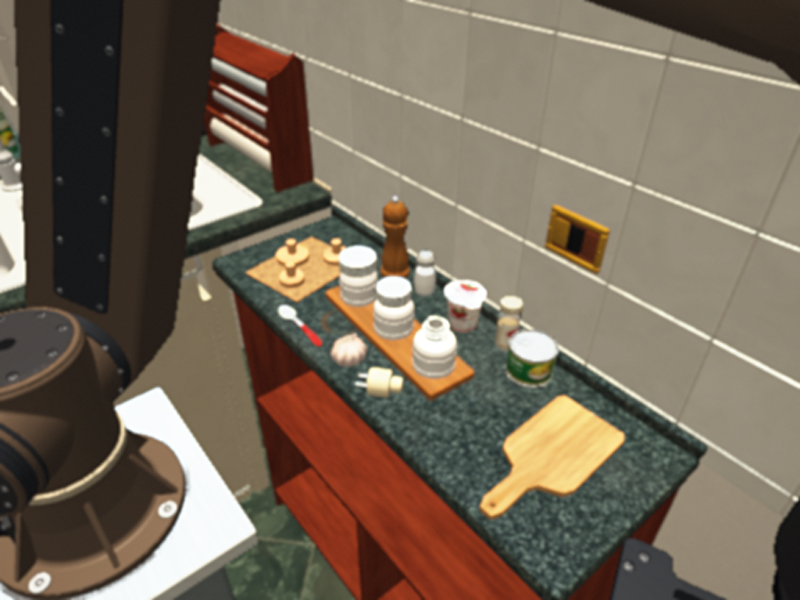

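Create h.py:
```python
from station import arm
import numpy as np, cv2
from scipy.spatial.transform import Rotation as R
def ray(name,u,v,st=None):
    c=arm.camera_params(name)
    if name=="wrist":
        x,y=u-c["cx"],v-c["cy"]; r=np.hypot(x,y)+1e-9; th=r/c["fx"]
        d=np.array([x/r*np.sin(th),y/r*np.sin(th),np.cos(th)])
        st=st or arm.get_state(); T=np.eye(4)
        T[:3,:3]=R.from_euler("xyz",st["ee_rot"]).as_matrix(); T[:3,3]=st["eef_pos"]
        T=T@c["hand_eye"]
    else:
        d=np.array([(u-c["cx"])/c["fx"],(v-c["cy"])/c["fy"],1]); T=c["T"]
    return T[:3,3],T[:3,:3]@d
def onz(name,u,v,z,st=None):
    o,d=ray(name,u,v,st); return (o+d*(z-o[2])/d[2]).round(4)
def proj(name,p,st=None):
    c=arm.camera_params(name)
    if name=="wrist":
        st=st or arm.get_state(); T=np.eye(4)
        T[:3,:3]=R.from_euler("xyz",st["ee_rot"]).as_matrix(); T[:3,3]=st["eef_pos"]; T=T@c["hand_eye"]
        q=np.linalg.inv(T)@np.append(p,1); r=np.hypot(q[0],q[1]); th=np.arctan2(r,q[2])
        return c["cx"]+c["fx"]*th*q[0]/r, c["cy"]+c["fx"]*th*q[1]/r
    q=np.linalg.inv(c["T"])@np.append(p,1); return c["cx"]+c["fx"]*q[0]/q[2],c["cy"]+c["fy"]*q[1]/q[2]
def go(x,y,z,yaw=None):
    "shift in tool axes from present pose"
    st=arm.get_state(); M=R.from_euler("xyz",st["ee_rot"]).as_matrix()
    d=M.T@(np.array([x,y,z])-st["eef_pos"])
    t=0 if yaw is None else (-(yaw-st["ee_rot"][2])+np.pi)%(2*np.pi)-np.pi
    print("go",d.round(4),"turn",round(t,3),"q6",st["q"][5].round(3))
```

Run:
```python
from h import *
s=.64
for n,u,v,z in [("capL",327,261,.106),("capM",397,266,.106),("rimS",465,270,.102),("knob1",252,239,.046),("knob2",215,281,.046),("knob3",257,304,.046),
 ("d1",248,242,.018),("d2",216,282,.018),("d3",256,306,.018),("bladeR",627,285,.012),("bladeL",561,285,.012),("handle end",600,343,.012),("blade topL",558,224,.012),
 ("standTL",307,241,.018),("standBR",491,301,.018),("standBL",304,293,.018),("standTR",493,249,.018),("wall edge",400,230,0),("garlic",402,327,.03),("plug",452,330,.03)]:
    print(n,onz("top",u*s,v*s,z))
for n,u,v,z in [("mill base",397,272,0),("salt base",424,290,0),("cup base",462,326,0),("pepper base",506,344,0),("can base",530,380,0),("board tl",567,397,.012),("board r",625,438,.012),("bl bottom",571,492,.012),("bl l",508,445,.012)]:
    print(n,onz("scene",u*s,v*s,z))
o=arm.camera_params("scene")["T"][:3,3]
b=onz("scene",397*s,272*s,0)
o,d=ray("scene",395*s,198*s); k=np.hypot(*(b-o)[:2])/np.hypot(*d[:2]); print("mill top", o+d*k)
```

```text
capL [0.5221 0.1311 0.106 ]
capM [0.5117 0.02   0.106 ]
rimS [ 0.5035 -0.0876  0.102 ]
knob1 [0.571  0.2676 0.046 ]
knob2 [0.5006 0.3302 0.046 ]
knob3 [0.4602 0.2588 0.046 ]
d1 [0.5709 0.2823 0.018 ]
d2 [0.5019 0.3379 0.018 ]
d3 [0.4587 0.268  0.018 ]
bladeR [ 0.4824 -0.3726  0.012 ]
bladeL [ 0.4847 -0.2594  0.012 ]
handle end [ 0.3837 -0.3218  0.012 ]
blade topL [ 0.5915 -0.2586  0.012 ]
standTL [0.5703 0.1791 0.018 ]
standBR [ 0.4591 -0.1373  0.018 ]
standBL [0.4795 0.1847 0.018 ]
standTR [ 0.5491 -0.1435  0.018 ]
wall edge [0.5895 0.0173 0.    ]
garlic [0.4172 0.016  0.03  ]
plug [ 0.4105 -0.0685  0.03  ]
mill base [0.6472 0.1674 0.    ]
salt base [0.6485 0.0868 0.    ]
cup base [ 0.6288 -0.0377  0.    ]
pepper base [ 0.6534 -0.1198  0.    ]
can base [ 0.618  -0.2028  0.    ]
board tl [ 0.6228 -0.2688  0.012 ]
board r [ 0.6222 -0.3693  0.012 ]
bl bottom [ 0.491  -0.3763  0.012 ]
bl l [ 0.4848 -0.2741  0.012 ]
mill top [0.64375062 0.17023566 0.16544747]
```

```bash
python3 -c "
from h import *
go(.48,.06,.2,-1.571)"
```

```text
go [-0.4652  0.5421  0.0265] turn -1.169 q6 -0.288
```

Units first: shifts go in units of 5 mm. So 0.542 m is 108.4, -0.465 m is -93.

```bash
python3 nudge.py '{"jaw":[0.088,0.088,0.088,0.088,0.088,0.088,0.088,0.088,0.088,0.088,0.088,0.088,0.088,0.088,0.088,0.088,0.088,0.088,0.088,0.088],"sx":[-93,-93,-93,-93,-93,-93,-93,-93,-93,-93,-93,-93,-93,-93,-93,-93,-93,-93,-93,-93],"sy":[108.4,108.4,108.4,108.4,108.4,108.4,108.4,108.4,108.4,108.4,108.4,108.4,108.4,108.4,108.4,108.4,108.4,108.4,108.4,108.4],"sz":[5.3,5.3,5.3,5.3,5.3,5.3,5.3,5.3,5.3,5.3,5.3,5.3,5.3,5.3,5.3,5.3,5.3,5.3,5.3,5.3],"rz":[-1.169,-1.169,-1.169,-1.169,-1.169,-1.169,-1.169,-1.169,-1.169,-1.169,-1.169,-1.169,-1.169,-1.169,-1.169,-1.169,-1.169,-1.169,-1.169,-1.169]}'
python3 - <<'E'
from h import *
go(.48,.06,.2,-1.571); s=arm.get_state(); print(s['t'],s['q'],s['eef_pos'],s['ee_rot'])
cv2.imwrite("pics/w1.png",arm.grab_frame("wrist")[:,:,::-1])
E
```

```text
t: 1.77
eef_pos: [0.4795, 0.0598, 0.1995]
ee_rot: [3.14, -0.001, -1.569]
force: [-0.7, -0.7, -0.6]
width: 0.0878
gripper_force: 0.0
go [-0.0002 -0.0005 -0.0005] turn 0.002 q6 -0.53
1.7667 [ 5.31944769e-01  6.14494455e-02 -4.37059204e-01 -1.98772619e-04
 -1.07366072e+00 -5.30425511e-01] [0.47954151 0.05975068 0.19953572] [ 3.14031995e+00 -5.44034044e-04 -1.56937164e+00]
```

View pics/w1.png

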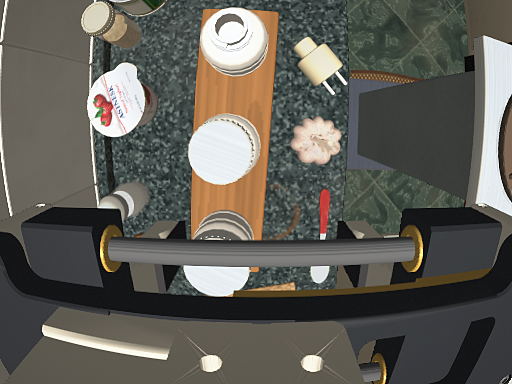

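Converted, -0.15 m is -30, -0.12 m is -24.

```bash
python3 nudge.py '{"jaw":[0.088,0.088,0.088,0.088,0.088,0.088],"sx":[-8,-16,-24,-30,-30,-30],"sy":[0,0,0,0,0,0],"sz":[0,0,0,0,0,0],"rz":[0,0,0,0,0,0]}'
python3 - <<'E'
from h import *
import pickle
s=arm.get_state(); f=arm.grab_frame("wrist"); pickle.dump((s,f),open("w2.pkl","wb"))
cv2.imwrite("pics/w2.png",f[:,:,::-1])
E
python3 nudge.py '{"jaw":[0.088,0.088,0.088,0.088,0.088,0.088,0.088],"sx":[-8,-16,-24,-32,-36,-36,-36],"sy":[0,0,0,0,0,0,0],"sz":[0,0,0,0,0,0,0],"rz":[0,0,0,0,0,0,0]}'
python3 - <<'E'
from h import *
import pickle
s=arm.get_state(); f=arm.grab_frame("wrist"); pickle.dump((s,f),open("w3.pkl","wb"))
g=pickle.load(open("w2.pkl","rb"))[1]
cv2.imwrite("pics/w23.png",cv2.resize(np.vstack([g[:230],f[:300]]),(512*600//530,600))[:,:,::-1])
E
```

```text
t: 2.32
eef_pos: [0.4798, 0.2094, 0.1999]
ee_rot: [3.141, -0.0, -1.57]
force: [-0.3, -0.6, 1.0]
width: 0.0875
gripper_force: 0.0
t: 2.95
eef_pos: [0.4802, 0.3885, 0.1996]
ee_rot: [3.141, -0.001, -1.571]
force: [0.3, -0.5, 0.3]
width: 0.0879
gripper_force: 0.0
```

View pics/w23.png

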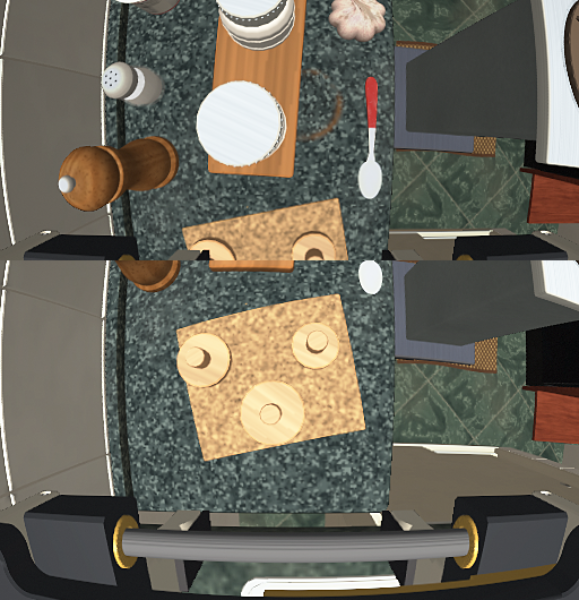

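Run:
```python
from h import *
import pickle
def hc(f,roi,r0,r1,n,p2=25):
    x0,y0,x1,y1=roi
    g=cv2.GaussianBlur(cv2.cvtColor(f,cv2.COLOR_RGB2GRAY),(3,3),0)[y0:y1,x0:x1]
    g=cv2.resize(g,None,fx=3,fy=3,interpolation=cv2.INTER_CUBIC)
    c=cv2.HoughCircles(g,cv2.HOUGH_GRADIENT,1.5,60,param1=120,param2=p2,minRadius=r0*3,maxRadius=r1*3)
    return [] if c is None else [((a-1)/3+x0,(b-1)/3+y0,r/3) for a,b,r in c[0][:n]]
f=cv2.imread("pics/w1.png")[:,:,::-1]
s1={"eef_pos":np.array([.47954151,.05975068,.19953572]),"ee_rot":np.array([3.14031995,-5.44e-4,-1.56937])}
def show(n,c,z,s):
    for u,v,r in c:
        p=onz("wrist",u,v,z,s); q=onz("wrist",u+r,v,z,s)
        print(n,np.round([u,v,r],1),p,"r",np.linalg.norm(p-q).round(4))
show("capM",hc(f,(175,100,275,200),30,42,1),.106,s1)
show("rimS",hc(f,(195,3,275,60),12,26,3),.102,s1)
s,f=pickle.load(open("w2.pkl","rb"))
show("capL",hc(f,(160,60,270,160),34,46,1),.106,s)
print("mill top",onz("wrist",58,163,.16,s), onz("wrist",58,163,.17,s),"spoon",onz("wrist",327,160,.005,s),onz("wrist",328,69,.01,s))
s,f=pickle.load(open("w3.pkl","rb"))
for n,(u,v) in {"M":(197,355),"L":(270,413),"S":(317,342)}.items():
    u,v=u/1.131,(v-260.4)/1.132
    a,b=int(u),int(v)
    show("knob"+n,hc(f,(a-18,b-18,a+18,b+18),7,12,1,15),.046,s)
    show("disc"+n,hc(f,(a-35,max(b-35,0),a+40,b+42),18,32,1,15),.018,s)
```

```text
capM [219.9 151.9  32. ] [0.5156 0.0237 0.106 ] r 0.0274
rimS [229.4  26.9  14.1] [ 0.5078 -0.0867  0.102 ] r 0.0122
rimS [248.9  44.9  14.8] [ 0.4908 -0.0694  0.102 ] r 0.0126
capL [211.4 107.4  36.5] [0.5227 0.135  0.106 ] r 0.031
mill top [0.6431 0.1712 0.16  ] [0.635  0.1699 0.17  ] spoon [0.4003 0.1939 0.005 ] [0.402  0.0837 0.01  ]
knobM [177.4  86.9   8. ] [0.5697 0.2876 0.046 ] r 0.0089
discM [179.4  86.9  23.2] [0.5752 0.2844 0.018 ] r 0.0276
knobL [239.4 135.4   9.8] [0.5036 0.3416 0.046 ] r 0.0102
discL [242.4 131.9  31.2] [0.5022 0.3391 0.018 ] r 0.0355
knobS [279.4  72.9   9.2] [0.4619 0.2756 0.046 ] r 0.0097
discS [278.9  73.9  21.2] [0.4607 0.2723 0.018 ] r 0.0242
```

```bash
python3 -c "
from h import *
go(.5227,.1348,.2,-3.8)"
```

```text
go [ 0.2529 -0.0428 -0.    ] turn 2.228 q6 -0.996
```

```bash
python3 nudge.py '{"jaw":[0.088,0.088,0.088,0.088,0.088,0.088,0.088,0.088,0.088,0.088,0.088,0.088,0.088,0.088,0.088,0.088,0.088,0.088,0.088,0.088],"sx":[50.6,50.6,50.6,50.6,50.6,50.6,50.6,50.6,50.6,50.6,50.6,50.6,50.6,50.6,50.6,50.6,50.6,50.6,50.6,50.6],"sy":[-8.6,-8.6,-8.6,-8.6,-8.6,-8.6,-8.6,-8.6,-8.6,-8.6,-8.6,-8.6,-8.6,-8.6,-8.6,-8.6,-8.6,-8.6,-8.6,-8.6],"sz":[0,0,0,0,0,0,0,0,0,0,0,0,0,0,0,0,0,0,0,0],"rz":[2.228,2.228,2.228,2.228,2.228,2.228,2.228,2.228,2.228,2.228,2.228,2.228,2.228,2.228,2.228,2.228,2.228,2.228,2.228,2.228]}'; python3 -c "
from h import *
go(.5227,.1348,.088,-3.8)"
```

```text
t: 4.67
eef_pos: [0.5226, 0.1349, 0.2005]
ee_rot: [3.141, 0.0, 2.486]
force: [-0.5, -0.6, 0.2]
width: 0.0875
gripper_force: 0.0
go [-1.000e-04 -0.000e+00  1.125e-01] turn 0.003 q6 -2.842
```

```bash
python3 nudge.py '{"jaw":[0.088,0.088,0.088,0.088,0.088,0.088],"sx":[0,0,0,0,0,0],"sy":[0,0,0,0,0,0],"sz":[6,12,17,20,22.4,22.4],"rz":[0,0,0,0,0,0]}' && python3 nudge.py '{"jaw":[0.05,0.05,0.05,0.05,0.05,0.05],"sx":[0,0,0,0,0,0],"sy":[0,0,0,0,0,0],"sz":[0,0,0,0,0,0],"rz":[0,0,0,0,0,0]}' 12
```

```text
t: 5.17
eef_pos: [0.5212, 0.1348, 0.0857]
ee_rot: [-3.138, -0.002, 2.487]
force: [-0.7, -0.6, -0.2]
width: 0.0874
gripper_force: 0.0
t: 5.67
eef_pos: [0.5227, 0.1357, 0.089]
ee_rot: [-3.141, 0.0, 2.485]
force: [-2.4, -3.1, 6.4]
width: 0.0662
gripper_force: 12.0
```

Converted, -0.0022 m is -0.44, -0.0021 m is -0.42.

```bash
python3 nudge.py '{"jaw":[0.05,0.05,0.05,0.05,0.05,0.05,0.05,0.05,0.05,0.05,0.05,0.05,0.05,0.05,0.05,0.05,0.05],"sx":[0,0,0,0,0,0,0,0,0,0,0,0,0,0,0,0,0],"sy":[0,0,0,0,0,0,0,0,0,0,0,0,0,0,0,0,0],"sz":[-0.02,-0.06,-0.08,-0.12,-0.14,-0.16,-0.2,-0.22,-0.24,-0.28,-0.3,-0.34,-0.36,-0.38,-0.42,-0.44,-0.44],"rz":[-0.12,-0.24,-0.36,-0.48,-0.6,-0.72,-0.84,-0.96,-1.08,-1.2,-1.32,-1.44,-1.56,-1.68,-1.8,-1.9,-1.9]}'
python3 - <<'E'
from h import *
print(arm.get_state()["moment"],arm.get_state()["q"][5])
f=arm.grab_frame("wrist");g=arm.grab_frame("scene")
a=cv2.resize(g[130:280,140:340],(600,450)); cv2.imwrite("pics/s2.png",a[:,:,::-1])
E
```

```text
t: 7.08
eef_pos: [0.5226, 0.1336, 0.0906]
ee_rot: [-3.141, -0.004, -1.892]
force: [5.1, -13.5, -0.3]
width: 0.0664
gripper_force: 12.0
[-5.04763586 -1.58450997 -0.07081062] -0.939396481333602
```

View pics/s2.png

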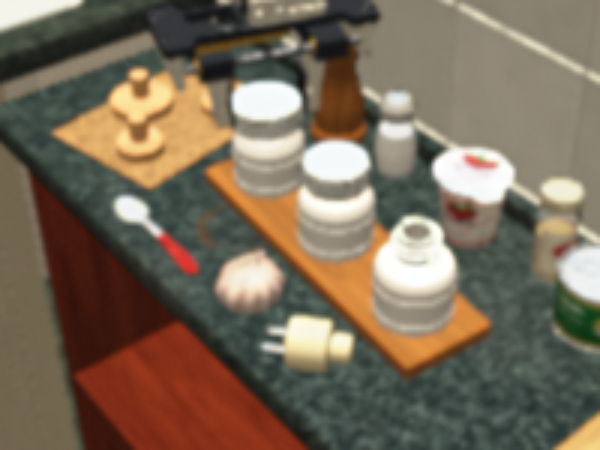

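Converted, 0.0011 m is 0.22, -0.0008 m is -0.16.

```bash
python3 nudge.py '{"jaw":[0.08,0.08,0.08,0.08,0.08,0.08,0.08,0.08,0.08,0.08,0.08,0.08,0.08,0.08,0.08,0.08,0.08,0.08,0.08,0.08],"sx":[0,0,0,0.22,0.22,0.22,0.22,0.22,0.22,0.22,0.22,0.22,0.22,0.22,0.22,0.22,0.22,0.22,0.22,0.22],"sy":[0,0,0,-0.16,-0.16,-0.16,-0.16,-0.16,-0.16,-0.16,-0.16,-0.16,-0.16,-0.16,-0.16,-0.16,-0.16,-0.16,-0.16,-0.16],"sz":[0,0,0,0,0,0,0,0,0,0,0,0,0,0,0,0,0,0,0,0],"rz":[0,0,0,1.9,1.9,1.9,1.9,1.9,1.9,1.9,1.9,1.9,1.9,1.9,1.9,1.9,1.9,1.9,1.9,1.9]}' && python3 nudge.py '{"jaw":[0.05,0.05,0.05,0.05,0.05,0.05,0.05,0.05,0.05,0.05,0.05,0.05,0.05,0.05,0.05,0.05,0.05,0.05,0.05,0.05],"sx":[0,0,0,0,0,0,0,0,0,0,0,0,0,0,0,0,0,0,0,0],"sy":[0,0,0,0,0,0,0,0,0,0,0,0,0,0,0,0,0,0,0,0],"sz":[0,0,0,0,-0.02,-0.06,-0.08,-0.12,-0.14,-0.16,-0.2,-0.22,-0.24,-0.28,-0.3,-0.34,-0.36,-0.38,-0.42,-0.44],"rz":[0,0,0,0,-0.12,-0.24,-0.36,-0.48,-0.6,-0.72,-0.84,-0.96,-1.08,-1.2,-1.32,-1.44,-1.56,-1.68,-1.8,-1.9]}'; python3 -c "
from h import *
go(.5230,.1333,.092,-1.9)"
```

```text
t: 8.85
eef_pos: [0.5235, 0.1357, 0.0905]
ee_rot: [3.141, 0.0, 2.484]
force: [0.2, 0.9, 0.2]
width: 0.0801
gripper_force: 0.0
t: 10.52
eef_pos: [0.5229, 0.1337, 0.0924]
ee_rot: [3.141, -0.002, -1.892]
force: [1.3, -6.6, 1.2]
width: 0.0664
gripper_force: 12.0
go [ 0.0003 -0.0002  0.0004] turn 0.008 q6 -0.937
```

Converted, 0.0006 m is 0.12, -0.0002 m is -0.04.

```bash
python3 nudge.py '{"jaw":[0.08,0.08,0.08,0.08,0.08,0.08,0.08,0.08,0.08,0.08,0.08,0.08,0.08,0.08,0.08,0.08,0.08,0.08,0.08,0.08],"sx":[0,0,0,0.12,0.12,0.12,0.12,0.12,0.12,0.12,0.12,0.12,0.12,0.12,0.12,0.12,0.12,0.12,0.12,0.12],"sy":[0,0,0,-0.04,-0.04,-0.04,-0.04,-0.04,-0.04,-0.04,-0.04,-0.04,-0.04,-0.04,-0.04,-0.04,-0.04,-0.04,-0.04,-0.04],"sz":[0,0,0,0,0,0,0,0,0,0,0,0,0,0,0,0,0,0,0,0],"rz":[0,0,0,1.9,1.9,1.9,1.9,1.9,1.9,1.9,1.9,1.9,1.9,1.9,1.9,1.9,1.9,1.9,1.9,1.9]}' && python3 nudge.py '{"jaw":[0.05,0.05,0.05,0.05,0.05,0.05,0.05,0.05,0.05,0.05,0.05,0.05,0.05,0.05,0.05,0.05,0.05,0.05,0.05,0.05],"sx":[0,0,0,0,0,0,0,0,0,0,0,0,0,0,0,0,0,0,0,0],"sy":[0,0,0,0,0,0,0,0,0,0,0,0,0,0,0,0,0,0,0,0],"sz":[0,0,0,0,-0.02,-0.06,-0.08,-0.12,-0.14,-0.16,-0.2,-0.22,-0.24,-0.28,-0.3,-0.34,-0.36,-0.38,-0.42,-0.44],"rz":[0,0,0,0,-0.12,-0.24,-0.36,-0.48,-0.6,-0.72,-0.84,-0.96,-1.08,-1.2,-1.32,-1.44,-1.56,-1.68,-1.8,-1.9]}' && python3 nudge.py '{"jaw":[0.08,0.08,0.08,0.08,0.08,0.08,0.08,0.08,0.08,0.08,0.08,0.08,0.08,0.08,0.08,0.08,0.08,0.08,0.08,0.08],"sx":[0,0,0,0,0,0,0,0,0,0,0,0,0,0,0,0,0,0,0,0],"sy":[0,0,0,0,0,0,0,0,0,0,0,0,0,0,0,0,0,0,0,0],"sz":[0,0,0,0,0,0,0,0,0,0,0,0,0,0,0,0,0,0,0,0],"rz":[0,0,0,1.9,1.9,1.9,1.9,1.9,1.9,1.9,1.9,1.9,1.9,1.9,1.9,1.9,1.9,1.9,1.9,1.9]}' && python3 nudge.py '{"jaw":[0.05,0.05,0.05,0.05,0.05,0.05,0.05,0.05,0.05,0.05,0.05,0.05,0.05,0.05,0.05,0.05,0.05,0.05,0.05,0.05],"sx":[0,0,0,0,0,0,0,0,0,0,0,0,0,0,0,0,0,0,0,0],"sy":[0,0,0,0,0,0,0,0,0,0,0,0,0,0,0,0,0,0,0,0],"sz":[0,0,0,0,-0.02,-0.06,-0.08,-0.12,-0.14,-0.16,-0.2,-0.22,-0.24,-0.28,-0.3,-0.34,-0.36,-0.38,-0.42,-0.44],"rz":[0,0,0,0,-0.12,-0.24,-0.36,-0.48,-0.6,-0.72,-0.84,-0.96,-1.08,-1.2,-1.32,-1.44,-1.56,-1.68,-1.8,-1.9]}'
```

```text
t: 12.18
eef_pos: [0.5234, 0.1348, 0.0925]
ee_rot: [3.141, -0.0, 2.482]
force: [-0.5, 0.4, 0.2]
width: 0.0801
gripper_force: 0.0
t: 13.85
eef_pos: [0.5233, 0.1344, 0.0947]
ee_rot: [3.142, -0.0, -1.892]
force: [-0.6, -0.3, 0.2]
width: 0.0654
gripper_force: 12.0
t: 15.52
eef_pos: [0.5233, 0.1346, 0.0946]
ee_rot: [-3.142, -0.0, 2.481]
force: [-0.3, -0.2, -0.8]
width: 0.0805
gripper_force: 0.0
t: 17.18
eef_pos: [0.5233, 0.1344, 0.0968]
ee_rot: [3.141, -0.0, -1.892]
force: [0.4, -0.9, -0.6]
width: 0.0663
gripper_force: 12.0
```

Converted, -0.0022 m is -0.44, -0.0021 m is -0.42.

```bash
python3 nudge.py '{"jaw":[0.08,0.08,0.08,0.08,0.08,0.08,0.08,0.08,0.08,0.08,0.08,0.08,0.08,0.08,0.08,0.08,0.08,0.08,0.08,0.08],"sx":[0,0,0,0,0,0,0,0,0,0,0,0,0,0,0,0,0,0,0,0],"sy":[0,0,0,0,0,0,0,0,0,0,0,0,0,0,0,0,0,0,0,0],"sz":[0,0,0,0,0,0,0,0,0,0,0,0,0,0,0,0,0,0,0,0],"rz":[0,0,0,1.9,1.9,1.9,1.9,1.9,1.9,1.9,1.9,1.9,1.9,1.9,1.9,1.9,1.9,1.9,1.9,1.9]}' && python3 nudge.py '{"jaw":[0.05,0.05,0.05,0.05,0.05,0.05,0.05,0.05,0.05,0.05,0.05,0.05,0.05,0.05,0.05,0.05,0.05,0.05,0.05,0.05],"sx":[0,0,0,0,0,0,0,0,0,0,0,0,0,0,0,0,0,0,0,0],"sy":[0,0,0,0,0,0,0,0,0,0,0,0,0,0,0,0,0,0,0,0],"sz":[0,0,0,0,-0.02,-0.06,-0.08,-0.12,-0.14,-0.16,-0.2,-0.22,-0.24,-0.28,-0.3,-0.34,-0.36,-0.38,-0.42,-0.44],"rz":[0,0,0,0,-0.12,-0.24,-0.36,-0.48,-0.6,-0.72,-0.84,-0.96,-1.08,-1.2,-1.32,-1.44,-1.56,-1.68,-1.8,-1.9]}' && python3 nudge.py '{"jaw":[0.08,0.08,0.08,0.08,0.08,0.08,0.08,0.08,0.08,0.08,0.08,0.08,0.08,0.08,0.08,0.08,0.08,0.08,0.08,0.08],"sx":[0,0,0,0,0,0,0,0,0,0,0,0,0,0,0,0,0,0,0,0],"sy":[0,0,0,0,0,0,0,0,0,0,0,0,0,0,0,0,0,0,0,0],"sz":[0,0,0,0,0,0,0,0,0,0,0,0,0,0,0,0,0,0,0,0],"rz":[0,0,0,1.9,1.9,1.9,1.9,1.9,1.9,1.9,1.9,1.9,1.9,1.9,1.9,1.9,1.9,1.9,1.9,1.9]}'
python3 - <<'E'
from h import *
g=arm.grab_frame("scene")
a=cv2.resize(g[130:280,140:340],(600,450)); cv2.imwrite("pics/s3.png",a[:,:,::-1])
E
```

```text
t: 18.85
eef_pos: [0.5234, 0.1346, 0.0968]
ee_rot: [3.142, -0.0, 2.481]
force: [-0.4, 0.6, 0.5]
width: 0.08
gripper_force: 0.0
t: 20.52
eef_pos: [0.5232, 0.1343, 0.099]
ee_rot: [3.141, -0.0, -1.892]
force: [-1.2, -0.6, 0.2]
width: 0.0662
gripper_force: 12.0
t: 22.18
eef_pos: [0.5234, 0.1346, 0.0991]
ee_rot: [3.141, -0.0, 2.481]
force: [0.5, 0.3, 1.3]
width: 0.0799
gripper_force: 0.0
```

View pics/s3.png

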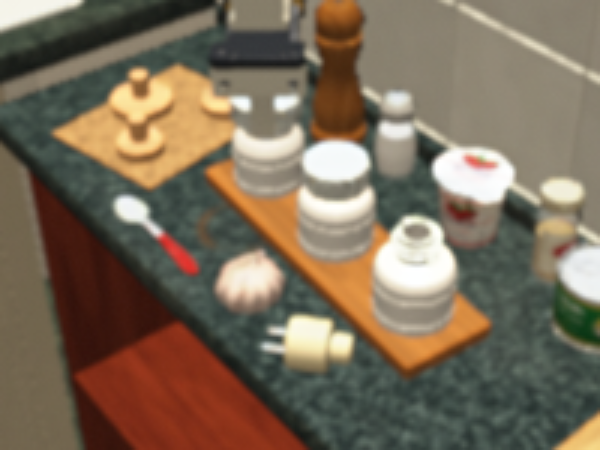

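Converted, -0.0022 m is -0.44, -0.0021 m is -0.42.

```bash
python3 nudge.py '{"jaw":[0.05,0.05,0.05,0.05,0.05,0.05,0.05,0.05,0.05,0.05,0.05,0.05,0.05,0.05,0.05,0.05,0.05,0.05,0.05,0.05],"sx":[0,0,0,0,0,0,0,0,0,0,0,0,0,0,0,0,0,0,0,0],"sy":[0,0,0,0,0,0,0,0,0,0,0,0,0,0,0,0,0,0,0,0],"sz":[0,0,0,0,-0.02,-0.06,-0.08,-0.12,-0.14,-0.16,-0.2,-0.22,-0.24,-0.28,-0.3,-0.34,-0.36,-0.38,-0.42,-0.44],"rz":[0,0,0,0,-0.12,-0.24,-0.36,-0.48,-0.6,-0.72,-0.84,-0.96,-1.08,-1.2,-1.32,-1.44,-1.56,-1.68,-1.8,-1.9]}' && python3 nudge.py '{"jaw":[0.05,0.05,0.05,0.05,0.05,0.05],"sx":[0,0,0,0,0,0],"sy":[0,0,0,0,0,0],"sz":[-0.06,-0.12,-0.16,-0.2,-0.24,-0.24],"rz":[-0.12,-0.24,-0.36,-0.48,-0.6,-0.6]}' && python3 nudge.py '{"jaw":[0.05,0.05,0.05,0.05],"sx":[0,0,0,0],"sy":[0,0,0,0],"sz":[-0.2,-0.4,-0.6,-0.6],"rz":[0,0,0,0]}' 20
```

```text
t: 23.9
eef_pos: [0.5233, 0.1343, 0.1013]
ee_rot: [-3.142, -0.0, -1.892]
force: [-0.6, 0.0, 0.3]
width: 0.0657
gripper_force: 12.0
t: 24.4
eef_pos: [0.5233, 0.1345, 0.1024]
ee_rot: [3.141, -0.0, -1.293]
force: [-0.1, -0.1, -0.6]
width: 0.066
gripper_force: 12.0
t: 24.73
eef_pos: [0.5235, 0.1346, 0.1057]
ee_rot: [-3.141, 0.0, -1.301]
force: [0.4, -0.1, -0.9]
width: 0.0659
gripper_force: 20.0
```

Units first: shifts go in units of 5 mm. So -0.085 m is -17, -0.06 m is -12.

```bash
python3 nudge.py '{"jaw":[0.05,0.05,0.05,0.05,0.05],"sx":[0,0,0,0,0],"sy":[0,0,0,0,0],"sz":[-3,-7,-12,-17,-17],"rz":[0,0,0,0,0]}'; python3 -c "
from h import *
go(.53,-.23,.19,-1.571)"
```

```text
t: 25.15
eef_pos: [0.5259, 0.1355, 0.1957]
ee_rot: [-3.134, 0.001, -1.299]
force: [0.2, 1.3, 0.5]
width: 0.0657
gripper_force: 20.0
go [0.3532 0.0942 0.0046] turn 0.272 q6 -0.344
```

Converted, 0.353 m is 70.6, 0.33 m is 66.

```bash
python3 nudge.py '{"jaw":[0.05,0.05,0.05,0.05,0.05,0.05,0.05,0.05,0.05,0.05,0.05,0.05,0.05,0.05],"sx":[6,12,18,24,30,36,42,48,54,60,66,70.6,70.6,70.6],"sy":[1.6,3.2,4.8,6.4,8,9.6,11.2,12.8,14.4,16,17.6,18.8,18.8,18.8],"sz":[0.4,0.4,0.4,0.4,0.4,0.4,0.4,0.4,0.4,0.4,0.4,0.4,0.4,0.4],"rz":[0.1,0.2,0.272,0.272,0.272,0.272,0.272,0.272,0.272,0.272,0.272,0.272,0.272,0.272]}'
python3 - <<'E'
from h import *
import pickle
s=arm.get_state(); f=arm.grab_frame("wrist"); g=arm.grab_frame("scene"); pickle.dump((s,f),open("w4.pkl","wb"))
im=np.hstack([f,cv2.resize(g[100:384,150:500],(473,384))]); print(im.shape)
cv2.imwrite("pics/w4.png",cv2.resize(im,(800,312))[:,:,::-1])
E
```

```text
t: 26.32
eef_pos: [0.5272, -0.232, 0.1879]
ee_rot: [3.141, 0.0, -1.574]
force: [1.0, 1.3, -1.1]
width: 0.0658
gripper_force: 20.0
(384, 985, 3)
```

View pics/w4.png

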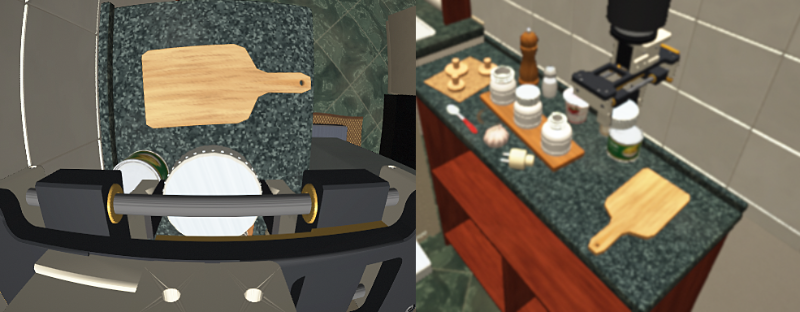

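Run:
```python
from h import *
import pickle
s,f=pickle.load(open("w4.pkl","rb"))
h=cv2.cvtColor(f,cv2.COLOR_RGB2HSV)
m=((h[...,0]>8)&(h[...,0]<25)&(h[...,1]>60)&(h[...,2]>120)).astype(np.uint8)*255
m[170:]=0
m=cv2.morphologyEx(m,cv2.MORPH_OPEN,np.ones((3,3)))
cs=max(cv2.findContours(m,0,1)[0],key=cv2.contourArea)[:,0]
P=np.array([onz("wrist",u,v,.012,s) for u,v in cs])[:,:2].astype(np.float32)
r=cv2.minAreaRect(P); print(r, P.min(0),P.max(0)); print(cv2.boxPoints(r))
t=P[P[:,0].argmin()]; print("handle tip",t)
# axis: blade centre from far part
for lo,hi in [(.60,.61),(.57,.58),(.54,.55),(.51,.52),(.48,.49),(.46,.47),(.44,.45)]:
    q=P[(P[:,0]>lo)&(P[:,0]<hi)]; print(lo,q[:,1].min(),q[:,1].max())
h=onz("wrist",135/.812,190/.812,.08,s); print("can",h)
```

```text
((0.5050932765007019, -0.31455138325691223), (0.23958458006381989, 0.11223765462636948), 2.872634172439575) [ 0.3856 -0.3705] [ 0.6268 -0.2537]
[[ 0.38263908 -0.26450658]
 [ 0.38826397 -0.3766032 ]
 [ 0.6275475  -0.3645962 ]
 [ 0.6219226  -0.25249958]]
handle tip [ 0.3856 -0.312 ]
0.6 -0.3652 -0.2537
0.57 -0.3669 -0.2555
0.54 -0.3681 -0.2574
0.51 -0.369 -0.2585
0.48 -0.3672 -0.2608
0.46 -0.3422 -0.2862
0.44 -0.3319 -0.3038
can [ 0.6232 -0.1861  0.08  ]
```

Run:
```python
from h import *
import pickle
s,f=pickle.load(open("w4.pkl","rb"))
b=onz("scene",339.2,238,0); print("base",b)
o,d=ray("scene",340.5,220.8)
for z in (.05,.06,.07,.08,.09): print(z,(o+d*(z-o[2])/d[2])[:2], onz("wrist",135/.812,178/.812,z,s)[:2])
for u,v in [(113,40),(113,100),(100,40),(100,100)]: print("lip",onz("wrist",u/.812,v/.812,0,s),onz("wrist",u/.812,v/.812,.03,s))
go(.584,-.3105,.1,-2.9)
```

```text
base [ 0.6324 -0.1906  0.    ]
0.05 [ 0.63638865 -0.18232085] [ 0.632  -0.1913]
0.06 [ 0.62645647 -0.18886503] [ 0.6285 -0.1948]
0.07 [ 0.6165243  -0.19540922] [ 0.625  -0.1983]
0.08 [ 0.60659212 -0.2019534 ] [ 0.6215 -0.2018]
0.09 [ 0.59665994 -0.20849758] [ 0.618  -0.2054]
lip [ 0.6762 -0.3894  0.    ] [ 0.6634 -0.3813  0.03  ]
lip [ 0.6767 -0.2964  0.    ] [ 0.6639 -0.2964  0.03  ]
lip [ 0.6986 -0.3926  0.    ] [ 0.6838 -0.3842  0.03  ]
lip [ 0.6991 -0.298   0.    ] [ 0.6843 -0.2978  0.03  ]
go [ 0.08   -0.0566  0.0882] turn 1.328 q6 0.072
```

```bash
python3 nudge.py '{"jaw":[0.05,0.05,0.05,0.05,0.05,0.05,0.05,0.05,0.05,0.05,0.05,0.05,0.05,0.05,0.05,0.05],"sx":[4,8,12,16,16,16,16,16,16,16,16,16,16,16,16,16],"sy":[-2.8,-5.6,-8.4,-11.32,-11.32,-11.32,-11.32,-11.32,-11.32,-11.32,-11.32,-11.32,-11.32,-11.32,-11.32,-11.32],"sz":[0,0,0,0,0,2,4,6,10,14,18,22,26,28,28,28],"rz":[0.125,0.25,0.375,0.5,0.625,0.75,0.875,1,1.125,1.25,1.328,1.328,1.328,1.328,1.328,1.328]}'; python3 -c "
from h import *
go(.584,-.3105,.0215,-2.9)"
```

```text
t: 27.75
eef_pos: [0.5846, -0.3101, 0.0486]
ee_rot: [3.142, -0.001, -2.898]
force: [1.5, 0.4, 0.4]
width: 0.0657
gripper_force: 20.0
go [ 0.0006 -0.0002  0.0271] turn 0.002 q6 -1.134
```

```bash
python3 nudge.py '{"jaw":[0.05,0.05,0.05,0.05,0.05,0.05],"sx":[0,0,0,0,0,0],"sy":[0,0,0,0,0,0],"sz":[2.4,4,4.6,5,5.2,5.2],"rz":[0,0,0,0,0,0]}'; python3 nudge.py '{"jaw":[0.05,0.05,0.05,0.05],"sx":[0,0,0,0],"sy":[0,0,0,0],"sz":[0.2,0.4,0.6,0.6],"rz":[0,0,0,0]}'
```

```text
t: 28.25
eef_pos: [0.5843, -0.3108, 0.0225]
ee_rot: [-3.142, 0.0, -2.899]
force: [0.5, 0.1, -1.1]
width: 0.0657
gripper_force: 20.0
t: 28.58
eef_pos: [0.5846, -0.3109, 0.0208]
ee_rot: [-3.141, 0.001, -2.898]
force: [-3.6, 1.3, 6.9]
width: 0.0662
gripper_force: 20.0
```

Converted, -0.13 m is -26, -0.1 m is -20.

```bash
python3 nudge.py '{"jaw":[0.088,0.088,0.088,0.088,0.088,0.088,0.088,0.088,0.088],"sx":[0,0,0,0,0,0,0,0,0],"sy":[0,0,0,0,0,0,0,0,0],"sz":[0,0,0,0,-4,-12,-20,-26,-26],"rz":[0,0,0,0,0,0,0,0,0]}'; python3 -c "
from h import *
go(.5158,.0238,.15,-4.0)"
```

```text
t: 29.33
eef_pos: [0.5879, -0.3123, 0.1574]
ee_rot: [-3.135, 0.009, -2.898]
force: [1.2, -0.2, 1.0]
width: 0.0874
gripper_force: 0.0
go [-0.0112  0.3436  0.0052] turn 1.102 q6 -1.133
```

```bash
python3 nudge.py '{"jaw":[0.088,0.088,0.088,0.088,0.088,0.088,0.088,0.088,0.088,0.088,0.088,0.088,0.088,0.088],"sx":[-0.2,-0.4,-0.8,-1,-1.2,-1.4,-1.6,-2,-2.2,-2.24,-2.24,-2.24,-2.24,-2.24],"sy":[7,14,21,28,35,42,49,56,63,68.72,68.72,68.72,68.72,68.72],"sz":[0,0,0,0,0,0,0,0,0,0,0,0,0,0],"rz":[0.1,0.2,0.3,0.4,0.5,0.6,0.7,0.8,0.9,1,1.102,1.102,1.102,1.102]}'; python3 -c "
from h import *
go(.5158,.0238,.088,-4.0)"
```

```text
t: 30.5
eef_pos: [0.5125, 0.0249, 0.1493]
ee_rot: [-3.141, -0.0, 2.285]
force: [-0.6, -0.9, -0.2]
width: 0.0877
gripper_force: 0.0
go [-0.003   0.0017  0.0613] turn 0.002 q6 -2.859
```

Descend with the correction, close gently, and start the first long stroke.

```bash
python3 nudge.py '{"jaw":[0.08,0.08,0.08,0.08,0.08,0.08,0.08],"sx":[-0.6,-0.6,-0.6,-0.6,-0.6,-0.6,-0.6],"sy":[0.34,0.34,0.34,0.34,0.34,0.34,0.34],"sz":[0,4,8,11,12.3,12.3,12.3],"rz":[0,0,0,0,0,0,0]}' && python3 nudge.py '{"jaw":[0.045,0.045,0.045,0.045,0.045,0.045],"sx":[0,0,0,0,0,0],"sy":[0,0,0,0,0,0],"sz":[0,0,0,0,0,0],"rz":[0,0,0,0,0,0]}' 12 && python3 nudge.py '{"jaw":[0.045,0.045,0.045,0.045,0.045,0.045,0.045,0.045],"sx":[0,0,0,0,0,0,0,0],"sy":[0,0,0,0,0,0,0,0],"sz":[-0.02,-0.06,-0.08,-0.12,-0.14,-0.16,-0.2,-0.22],"rz":[-0.12,-0.24,-0.36,-0.48,-0.6,-0.72,-0.84,-0.96]}'
```

```text
t: 31.08
eef_pos: [0.5161, 0.0238, 0.0881]
ee_rot: [-3.141, 0.0, 2.282]
force: [-0.1, -0.5, -0.1]
width: 0.0802
gripper_force: 0.0
t: 31.58
eef_pos: [0.5153, 0.0239, 0.0884]
ee_rot: [-3.141, 0.0, 2.283]
force: [-3.6, -1.9, 6.4]
width: 0.0566
gripper_force: 12.0
t: 32.25
eef_pos: [0.5138, 0.023, 0.0886]
ee_rot: [-3.14, -0.004, -3.035]
force: [-2.5, -7.9, 1.3]
width: 0.057
gripper_force: 12.0
```

```bash
python3 nudge.py '{"jaw":[0.045,0.045,0.045,0.045,0.045,0.045,0.045,0.045,0.045,0.045,0.045,0.045,0.045,0.045,0.045,0.045,0.045,0.045,0.045,0.045],"sx":[0.2,0.2,0.2,0.2,0.2,0.2,0.2,0.2,0.2,0.2,0.2,0.2,0.2,0.2,0.2,0.2,0.2,0.2,0.2,0.2],"sy":[-0.2,-0.2,-0.2,-0.2,-0.2,-0.2,-0.2,-0.2,-0.2,-0.2,-0.2,-0.2,-0.2,-0.2,-0.2,-0.2,-0.2,-0.2,-0.2,-0.2],"sz":[-0.02,-0.06,-0.08,-0.12,-0.14,-0.16,-0.2,-0.22,-0.24,-0.28,-0.3,-0.34,-0.36,-0.38,-0.42,-0.44,-0.46,-0.5,-0.52,-0.54],"rz":[-0.12,-0.24,-0.36,-0.48,-0.6,-0.72,-0.84,-0.96,-1.08,-1.2,-1.32,-1.44,-1.56,-1.68,-1.8,-1.92,-2.04,-2.16,-2.28,-2.36]}' && python3 -c "
from h import *
go(.515,.023,.09,1.5)"
```

```text
t: 33.92
eef_pos: [0.5153, 0.0221, 0.092]
ee_rot: [3.141, -0.001, -0.674]
force: [3.6, -6.8, -1.1]
width: 0.0565
gripper_force: 12.0
go [-0.0008 -0.0005  0.002 ] turn -2.174 q6 0.47
```

Converted, -0.0007 m is -0.14, -0.0004 m is -0.08.

```bash
python3 nudge.py '{"jaw":[0.045,0.045,0.045,0.045,0.045,0.045,0.045,0.045,0.045,0.045,0.045,0.045,0.045,0.045,0.045,0.045,0.045,0.045,0.045],"sx":[0.12,0.12,0.12,0.12,0.12,0.12,0.12,0.12,0.12,0.12,0.12,0.12,0.12,0.12,0.12,0.12,0.12,0.12,0.12],"sy":[0.08,0.08,0.08,0.08,0.08,0.08,0.08,0.08,0.08,0.08,0.08,0.08,0.08,0.08,0.08,0.08,0.08,0.08,0.08],"sz":[-0.02,-0.06,-0.08,-0.12,-0.14,-0.16,-0.2,-0.22,-0.24,-0.28,-0.3,-0.34,-0.36,-0.38,-0.42,-0.44,-0.46,-0.5,-0.5],"rz":[-0.12,-0.24,-0.36,-0.48,-0.6,-0.72,-0.84,-0.96,-1.08,-1.2,-1.32,-1.44,-1.56,-1.68,-1.8,-1.92,-2.04,-2.2,-2.2]}' && python3 nudge.py '{"jaw":[0.08,0.08,0.08,0.08,0.08,0.08,0.08,0.08,0.08,0.08,0.08,0.08,0.08,0.08,0.08,0.08,0.08,0.08,0.08,0.08],"sx":[0,0,0,0,0,0,0,0,0,0,0,0,0,0,0,0,0,0,0,0],"sy":[0,0,0,0,0,0,0,0,0,0,0,0,0,0,0,0,0,0,0,0],"sz":[0,0,0,0,0,0,0,0,0,0,0,0,0,0,0,0,0,0,0,0],"rz":[0,0,0,0,2,2,2,2,2,2,2,2,2,2,2,2,2,2,2,2]}'  && python3 nudge.py '{"jaw":[0.08,0.08,0.08,0.08,0.08,0.08,0.08,0.08,0.08,0.08,0.08,0.08,0.08,0.08,0.08,0.08,0.08,0.08,0.08,0.08],"sx":[0,0,0,0,0,0,0,0,0,0,0,0,0,0,0,0,0,0,0,0],"sy":[0,0,0,0,0,0,0,0,0,0,0,0,0,0,0,0,0,0,0,0],"sz":[0,0,0,0,0,0,0,0,0,0,0,0,0,0,0,0,0,0,0,0],"rz":[2.4,2.4,2.4,2.4,2.4,2.4,2.4,2.4,2.4,2.4,2.4,2.4,2.4,2.4,2.4,2.4,2.4,2.4,2.4,2.4]}' && python3 nudge.py '{"jaw":[0.08,0.08,0.08,0.08,0.08,0.08,0.08,0.08,0.08,0.08,0.08],"sx":[0,0,0,0,0,0,0,0,0,0,0],"sy":[0,0,0,0,0,0,0,0,0,0,0],"sz":[0,0,0,0,0,0,0,0,0,0,0],"rz":[1.1,1.1,1.1,1.1,1.1,1.1,1.1,1.1,1.1,1.1,1.1]}'; python3 -c "
from h import *
go(.515,.023,.095,-4)"
```

```text
t: 35.5
eef_pos: [0.5152, 0.0228, 0.0944]
ee_rot: [3.141, -0.0, 1.527]
force: [-0.1, -1.0, 0.2]
width: 0.0565
gripper_force: 12.0
t: 37.17
eef_pos: [0.5152, 0.0226, 0.0943]
ee_rot: [-3.141, -0.0, -0.488]
force: [-0.2, 0.3, 0.5]
width: 0.08
gripper_force: 0.0
t: 38.83
eef_pos: [0.5151, 0.0225, 0.0943]
ee_rot: [3.142, 0.0, -2.889]
force: [0.8, 0.1, -0.5]
width: 0.0799
gripper_force: 0.0
t: 39.75
eef_pos: [0.5151, 0.0225, 0.0943]
ee_rot: [3.142, 0.0, 2.305]
force: [-0.6, 0.0, 0.5]
width: 0.0798
gripper_force: 0.0
go [ 0.0004  0.0002 -0.0007] turn 0.022 q6 -2.832
```

```bash
python3 nudge.py '{"jaw":[0.045,0.045,0.045,0.045,0.045,0.045,0.045,0.045,0.045,0.045,0.045,0.045,0.045,0.045,0.045,0.045,0.045,0.045,0.045,0.045],"sx":[0,0,0,0,0,0,0,0,0,0,0,0,0,0,0,0,0,0,0,0],"sy":[0,0,0,0,0,0,0,0,0,0,0,0,0,0,0,0,0,0,0,0],"sz":[0,0,0,0,-0.02,-0.06,-0.08,-0.12,-0.14,-0.16,-0.2,-0.22,-0.24,-0.28,-0.3,-0.34,-0.36,-0.38,-0.42,-0.44],"rz":[0,0,0,0,-0.12,-0.24,-0.36,-0.48,-0.6,-0.72,-0.84,-0.96,-1.08,-1.2,-1.32,-1.44,-1.56,-1.68,-1.8,-1.92]}' && python3 nudge.py '{"jaw":[0.045,0.045,0.045,0.045,0.045,0.045,0.045,0.045,0.045,0.045,0.045,0.045,0.045,0.045,0.045,0.045,0.045,0.045,0.045,0.045],"sx":[0,0,0,0,0,0,0,0,0,0,0,0,0,0,0,0,0,0,0,0],"sy":[0,0,0,0,0,0,0,0,0,0,0,0,0,0,0,0,0,0,0,0],"sz":[-0.02,-0.06,-0.08,-0.12,-0.14,-0.16,-0.2,-0.22,-0.24,-0.28,-0.3,-0.34,-0.36,-0.38,-0.42,-0.44,-0.46,-0.5,-0.52,-0.54],"rz":[-0.12,-0.24,-0.36,-0.48,-0.6,-0.72,-0.84,-0.96,-1.08,-1.2,-1.32,-1.44,-1.56,-1.68,-1.8,-1.92,-2.04,-2.16,-2.28,-2.4]}' && python3 nudge.py '{"jaw":[0.045,0.045,0.045,0.045,0.045,0.045,0.045,0.045,0.045,0.045,0.045,0.045,0.045],"sx":[0,0,0,0,0,0,0,0,0,0,0,0,0],"sy":[0,0,0,0,0,0,0,0,0,0,0,0,0],"sz":[-0.02,-0.06,-0.08,-0.12,-0.14,-0.16,-0.2,-0.22,-0.24,-0.28,-0.3,-0.36,-0.36],"rz":[-0.12,-0.24,-0.36,-0.48,-0.6,-0.72,-0.84,-0.96,-1.08,-1.2,-1.32,-1.44,-1.44]}' && python3 nudge.py '{"jaw":[0.045,0.045,0.045,0.045],"sx":[0,0,0,0],"sy":[0,0,0,0],"sz":[-0.2,-0.4,-0.6,-0.6],"rz":[0,0,0,0]}' 20; python3 -c "
from h import *
go(.515,.023,.095,-4)"
```

```text
t: 41.42
eef_pos: [0.515, 0.0224, 0.0965]
ee_rot: [3.142, -0.0, -2.054]
force: [-0.7, -0.1, -0.3]
width: 0.057
gripper_force: 12.0
t: 43.08
eef_pos: [0.5153, 0.0225, 0.0992]
ee_rot: [3.141, -0.0, 0.346]
force: [-0.2, -0.7, 0.1]
width: 0.0568
gripper_force: 12.0
t: 44.17
eef_pos: [0.515, 0.0225, 0.101]
ee_rot: [-3.142, -0.0, 1.785]
force: [-0.0, 0.0, -0.2]
width: 0.0568
gripper_force: 12.0
t: 44.5
eef_pos: [0.5152, 0.0225, 0.1042]
ee_rot: [3.141, -0.0, 1.777]
force: [0.0, -0.1, -0.4]
width: 0.0568
gripper_force: 20.0
go [ 0.0005 -0.0001  0.0092] turn -0.506 q6 2.923
```

Converted, -0.065 m is -13, -0.06 m is -12.

```bash
python3 nudge.py '{"jaw":[0.045,0.045,0.045,0.045,0.045,0.045,0.045,0.045,0.045,0.045,0.045,0.045,0.045,0.045,0.045,0.045],"sx":[0,0,0,0,0,0,0,0,0,0,0,0,0,0,0,0],"sy":[0,0,0,0,0,0,0,0,0,0,0,0,0,0,0,0],"sz":[-2,-4,-8,-12,-13,-13,-13,-13,-13,-13,-13,-13,-13,-13,-13,-13],"rz":[0.12,0.24,0.36,0.48,0.6,0.72,0.84,0.96,1.08,1.2,1.32,1.44,1.56,1.68,1.777,1.777]}'; python3 -c "
from h import *
go(.509,-.314,.165,0)"
```

```text
t: 45.83
eef_pos: [0.515, 0.0225, 0.169]
ee_rot: [3.142, 0.0, -0.003]
force: [0.7, 0.0, -0.7]
width: 0.0568
gripper_force: 20.0
go [-0.0049  0.3365  0.004 ] turn -0.003 q6 1.143
```

```bash
python3 nudge.py '{"jaw":[0.045,0.045,0.045,0.045,0.045,0.045,0.045,0.045,0.045,0.045,0.045,0.045,0.045,0.045,0.045,0.045],"sx":[-0.2,-0.2,-0.4,-0.4,-0.6,-0.6,-0.8,-1,-1,-1,-1,-1,-1,-1,-1,-1],"sy":[6,12,18,24,30,36,42,48,54,60,65,67.3,67.3,67.3,67.3,67.3],"sz":[0,0,0,0,0,0,0,0,0,4,8,14,20,24,24,24],"rz":[0,0,0,0,0,0,0,0,0,0,0,0,0,0,0,0]}'
python3 - <<'E'
from h import *
go(.509,-.314,.022,0)
f=arm.grab_frame("wrist"); g=arm.grab_frame("scene")
im=np.hstack([f,cv2.resize(g[100:384,150:500],(473,384))])
cv2.imwrite("pics/w5.png",cv2.resize(im,(800,312))[:,:,::-1])
E
```

```text
t: 47.17
eef_pos: [0.5102, -0.314, 0.0482]
ee_rot: [-3.141, 0.003, 0.004]
force: [-0.2, 0.3, 0.5]
width: 0.0566
gripper_force: 20.0
go [-0.0011  0.      0.0262] turn 0.004 q6 1.8
```

View pics/w5.png

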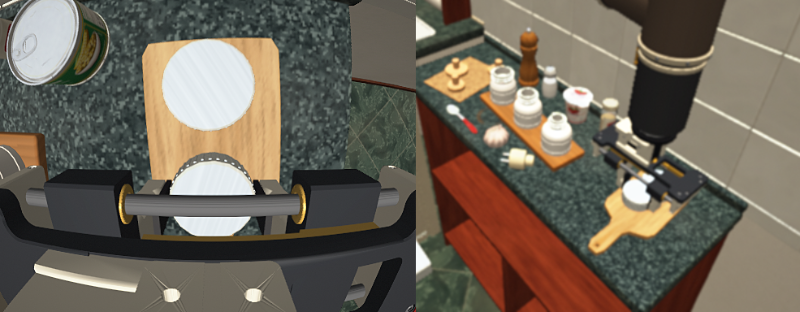

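L cap stands flat on the far blade; M cap is over the near half with a clear gap. Lower it and release.

```bash
python3 nudge.py '{"jaw":[0.045,0.045,0.045,0.045,0.045,0.045,0.045,0.045],"sx":[-0.2,-0.2,-0.2,-0.2,-0.2,-0.2,-0.2,-0.2],"sy":[0,0,0,0,0,0,0,0],"sz":[2.4,4,4.6,5,5.2,5.4,5.6,5.6],"rz":[0,0,0,0,0,0,0,0]}'; python3 nudge.py '{"jaw":[0.088,0.088,0.088,0.088,0.088,0.088,0.088,0.088,0.088,0.088,0.088],"sx":[0,0,0,0,0,0,0,0,0,0,0],"sy":[0,0,0,0,0,0,0,0,0,0,0],"sz":[0,0,0,0,-4,-12,-20,-28,-28,-28,-28],"rz":[0,0,0,0,0,0,0,0,0,0,0]}'; python3 -c "
from h import *
go(.49,.4,.2,-1.571)"
```

```text
t: 47.93
eef_pos: [0.5099, -0.314, 0.0211]
ee_rot: [3.142, -0.0, 0.002]
force: [-0.1, 0.2, -0.3]
width: 0.057
gripper_force: 20.0
t: 48.85
eef_pos: [0.5096, -0.3138, 0.1611]
ee_rot: [-3.141, -0.001, 0.002]
force: [-0.2, -1.0, -1.1]
width: 0.0877
gripper_force: 0.0
go [-0.0182 -0.7138 -0.0387] turn 1.573 q6 1.799
```

```bash
python3 nudge.py '{"jaw":[0.088,0.088,0.088,0.088,0.088,0.088,0.088,0.088,0.088,0.088,0.088,0.088,0.088,0.088,0.088,0.088,0.088,0.088,0.088,0.088],"sx":[-3.6,-3.6,-3.6,-3.6,-3.6,-3.6,-3.6,-3.6,-3.6,-3.6,-3.6,-3.6,-3.6,-3.6,-3.6,-3.6,-3.6,-3.6,-3.6,-3.6],"sy":[-142.8,-142.8,-142.8,-142.8,-142.8,-142.8,-142.8,-142.8,-142.8,-142.8,-142.8,-142.8,-142.8,-142.8,-142.8,-142.8,-142.8,-142.8,-142.8,-142.8],"sz":[-7.8,-7.8,-7.8,-7.8,-7.8,-7.8,-7.8,-7.8,-7.8,-7.8,-7.8,-7.8,-7.8,-7.8,-7.8,-7.8,-7.8,-7.8,-7.8,-7.8],"rz":[1.573,1.573,1.573,1.573,1.573,1.573,1.573,1.573,1.573,1.573,1.573,1.573,1.573,1.573,1.573,1.573,1.573,1.573,1.573,1.573]}'; python3 nudge.py '{"jaw":[0.088,0.088],"sx":[0,0],"sy":[0,0],"sz":[0,0],"rz":[0,0]}'
cat > lids.py <<'E'
from h import *
def lids(s,f):
    h=cv2.cvtColor(f,cv2.COLOR_RGB2GRAY); g=cv2.resize(cv2.GaussianBlur(h,(3,3),0)[:200,100:400],None,fx=3,fy=3,interpolation=cv2.INTER_CUBIC)
    c=cv2.HoughCircles(g,cv2.HOUGH_GRADIENT,1.5,60,param1=100,param2=30,minRadius=54,maxRadius=105)
    for a,b,r in ([] if c is None else c[0][:6]):
        u,v=(a-1)/3+100,(b-1)/3; p=onz("wrist",u,v,.018,s); R_=np.linalg.norm(p-onz("wrist",u+r/3,v,.018,s))
        print("disc",np.round([u,v],1),p,"r",R_.round(4))
        ku,kv=proj("wrist",p+[0,0,.028],s); x0,y0=int(ku)-18,max(int(kv)-18,0)
        k=cv2.resize(h[y0:y0+36,x0:x0+36],None,fx=4,fy=4,interpolation=cv2.INTER_CUBIC)
        kc=cv2.HoughCircles(k,cv2.HOUGH_GRADIENT,1.5,100,param1=100,param2=12,minRadius=28,maxRadius=46)
        if kc is not None:
            a,b,r=kc[0][0]; print("   knob",onz("wrist",(a-1.5)/4+x0,(b-1.5)/4+y0,.046,s))
E
python3 - <<'E'
from lids import *
s=arm.get_state(); f=arm.grab_frame("wrist"); print(s["eef_pos"]); lids(s,f)
cv2.imwrite("pics/w6.png",f[:,:,::-1])
E
```

```text
t: 50.52
eef_pos: [0.4893, 0.4038, 0.1972]
ee_rot: [3.14, -0.003, -1.568]
force: [1.0, -0.8, -0.0]
width: 0.0875
gripper_force: 0.0
t: 50.68
eef_pos: [0.4896, 0.3991, 0.1982]
ee_rot: [3.14, -0.003, -1.571]
force: [0.2, -0.4, -0.8]
width: 0.0875
gripper_force: 0.0
[0.48958204 0.3990935  0.19815617]
disc [169.4  60.9] [0.5965 0.2626 0.018 ] r 0.0312
   knob [0.5911 0.2673 0.046 ]
disc [285.9  66.9] [0.4621 0.2744 0.018 ] r 0.0239
   knob [0.4605 0.2734 0.046 ]
disc [248.4 126.9] [0.5044 0.3437 0.018 ] r 0.0337
   knob [0.5046 0.3418 0.046 ]
disc [144.4 137.4] [0.6295 0.3522 0.018 ] r 0.044
   knob [0.629  0.3594 0.046 ]
disc [137.4  90.9] [0.6372 0.2955 0.018 ] r 0.041
   knob [0.6317 0.2983 0.046 ]
disc [147.4  43.9] [0.6249 0.2383 0.018 ] r 0.0418
   knob [0.6299 0.2404 0.046 ]
```

View pics/w6.png

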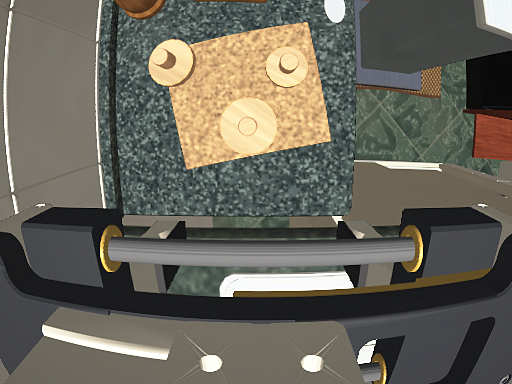

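```bash
python3 -c "
from h import *
go(.60,.262,.2,-3.49)"
```

```text
go [ 0.1367 -0.1102 -0.0012] turn 1.919 q6 -0.992
```

Converted, 0.137 m is 27.4, -0.11 m is -22.

```bash
python3 nudge.py '{"jaw":[0.088,0.088,0.088,0.088,0.088,0.088,0.088,0.088,0.088,0.088,0.088,0.088,0.088,0.088,0.088,0.088,0.088,0.088,0.088],"sx":[0,0,0,0,0,0,0,0,0,0,0,0,4,10,16,22,27.4,27.4,27.4],"sy":[0,0,0,0,0,0,0,0,0,0,0,0,-4,-8,-13,-18,-22,-22,-22],"sz":[0,0,0,0,0,0,0,0,0,0,0,0,0,0,0,0,0,0,0],"rz":[1.919,1.919,1.919,1.919,1.919,1.919,1.919,1.919,1.919,1.919,1.919,1.919,1.919,1.919,1.919,1.919,1.919,1.919,1.919]}'
python3 - <<'E'
from lids import *
s=arm.get_state(); f=arm.grab_frame("wrist"); print(s["eef_pos"],s["ee_rot"]); lids(s,f)
import pickle; pickle.dump((s,f),open("w7.pkl","wb"))
print(proj("wrist",np.array([.592,.266,.044]),s))
cv2.imwrite("pics/w7.png",cv2.resize(f[60:230,100:420],(800,425))[:,:,::-1])
E
```

```text
t: 52.32
eef_pos: [0.601, 0.2597, 0.1997]
ee_rot: [-3.141, -0.0, 2.789]
force: [-0.9, 0.3, 0.7]
width: 0.0875
gripper_force: 0.0
[0.60102457 0.25967444 0.19969332] [-3.14104780e+00 -3.65243967e-04  2.78879457e+00]
disc [134.4 154.9] [0.5222 0.1261 0.018 ] r 0.0395
   knob [0.5182 0.1352 0.046 ]
disc [297.4  74.9] [0.5057 0.3413 0.018 ] r 0.0332
   knob [0.5065 0.3396 0.046 ]
disc [261.4 169.9] [0.5951 0.2648 0.018 ] r 0.0283
   knob [0.5932 0.2648 0.046 ]
disc [227.4  57.9] [0.4593 0.2738 0.018 ] r 0.0242
   knob [0.4604 0.2735 0.046 ]
disc [106.4 164.9] [0.5183 0.083  0.018 ] r 0.04
   knob [0.5254 0.0844 0.046 ]
disc [167.4 110.9] [0.4902 0.1864 0.018 ] r 0.0407
   knob [0.4754 0.1893 0.046 ]
(np.float64(261.47909909733505), np.float64(170.92809375909493))
```

View pics/w7.png

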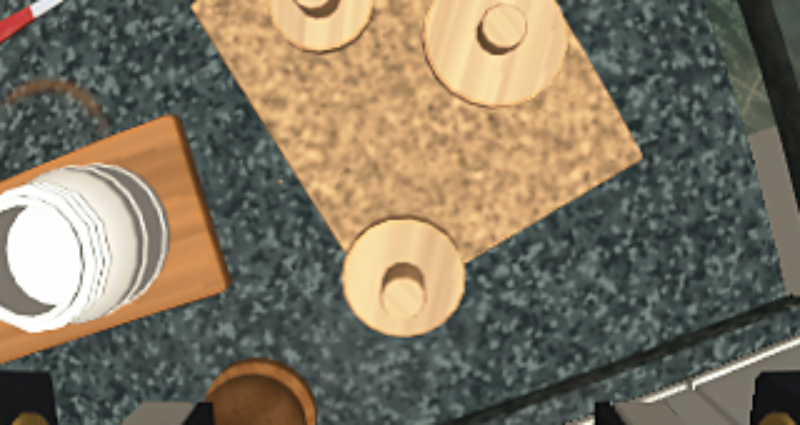

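```bash
python3 -c "
from h import *
import pickle
s,f=pickle.load(open('w7.pkl','rb'))
print(onz('wrist',261.2,178.4,.044,s), onz('wrist',60/2.5+100+0,372/2.5+60,.0,s))
h=cv2.cvtColor(f,cv2.COLOR_RGB2GRAY)
for u,v in [(640,360),(640,385)]: print('lip/wall',onz('wrist',u/2.5+100,v/2.5+60,.0,s),onz('wrist',u/2.5+100,v/2.5+60,.03,s))
for v in (362,375,400): print('mill edge',onz('wrist',262/2.5+100,v/2.5+60,.13,s),onz('wrist',262/2.5+100,v/2.5+60,.02,s))
go(.598,.265,.1,-3.55)"
```

```text
[0.5996 0.2629 0.044 ] [0.5814 0.0705 0.    ]
lip/wall [0.6818 0.364  0.    ] [0.6699 0.3574 0.03  ]
lip/wall [0.6951 0.3604 0.    ] [0.6821 0.3541 0.03  ]
mill edge [0.5878 0.2185 0.13  ] [0.6108 0.1865 0.02  ]
mill edge [0.5919 0.2167 0.13  ] [0.6168 0.1839 0.02  ]
mill edge [0.5998 0.2133 0.13  ] [0.6286 0.1788 0.02  ]
go [0.0036 0.003  0.0998] turn 0.057 q6 -2.629
```

Converted, 0.09 m is 18, 0.03 m is 6.

```bash
python3 nudge.py '{"jaw":[0.05,0.05,0.05,0.05,0.05,0.05,0.05,0.05],"sx":[0.52,0.52,0.52,0.52,0.52,0.52,0.52,0.52],"sy":[0.8,0.8,0.8,0.8,0.8,0.8,0.8,0.8],"sz":[0,6,12,18,24,26,26,26],"rz":[0.057,0.057,0.057,0.057,0.057,0.057,0.057,0.057]}'
python3 - <<'E'
from h import *
go(.599,.264,.027,-3.55)
f=arm.grab_frame("scene"); w=arm.grab_frame("wrist")
im=np.hstack([cv2.resize(f[100:260,130:330],(480,384)),w[100:356,100:420][:, :]]) if 0 else np.hstack([cv2.resize(f[100:260,130:330],(480,384)),cv2.resize(w[80:336,100:420],(480,384))])
cv2.imwrite("pics/w8.png",cv2.resize(im,(800,320))[:,:,::-1])
E
```

```text
t: 53.03
eef_pos: [0.5992, 0.2681, 0.0707]
ee_rot: [-3.141, 0.0, 2.738]
force: [0.0, 0.1, 1.2]
width: 0.0505
gripper_force: 0.0
go [-0.0014 -0.0039  0.0437] turn 0.004 q6 -2.693
```

View pics/w8.png

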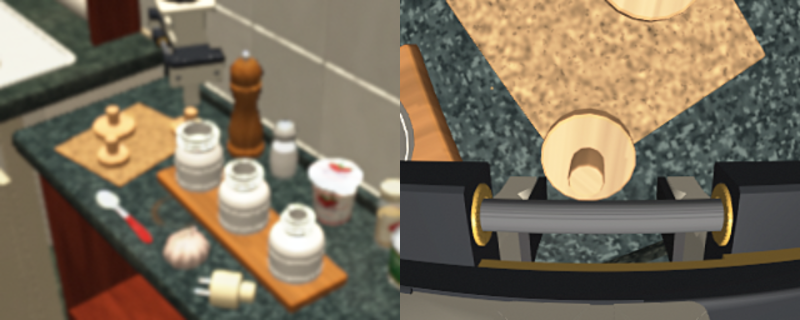

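```bash
python3 -c "
from h import *
p=onz('wrist',250.4,222,.044); print(p)
go(p[0],p[1],.027,-3.55)"
```

```text
[0.5997 0.2639 0.044 ]
go [-0.0013 -0.0047  0.0452] turn 0.004 q6 -2.693
```

```bash
python3 nudge.py '{"jaw":[0.05,0.05,0.05,0.05,0.05,0.05,0.05],"sx":[-0.2,-0.2,-0.2,-0.2,-0.2,-0.2,-0.2],"sy":[-0.9,-0.9,-0.9,-0.9,-0.9,-0.9,-0.9],"sz":[0,3,6,8,9,9,9],"rz":[0,0,0,0,0,0,0]}' && python3 nudge.py '{"jaw":[0.01,0.01,0.01,0.01,0.01,0.01,0.01],"sx":[0,0,0,0,0,0,0],"sy":[0,0,0,0,0,0,0],"sz":[0,0,0,0,0,0,0],"rz":[0,0,0,0,0,0,0]}' 10; python3 nudge.py '{"jaw":[0.01,0.01,0.01,0.01,0.01,0.01,0.01,0.01,0.01,0.01],"sx":[0,0,0,0,0,0,0,0,0,0],"sy":[0,0,0,0,0,0,0,0,0,0],"sz":[-2,-4,-10,-16,-22,-28,-31,-31,-31,-31],"rz":[0,0,0,0,0,0,0,0,0,0]}' 20; python3 -c "
from h import *
go(.515,.0225,.18,-3.55)"
```

```text
t: 53.72
eef_pos: [0.5986, 0.2631, 0.0255]
ee_rot: [3.141, 0.0, 2.737]
force: [0.8, 0.3, 0.6]
width: 0.0499
gripper_force: 0.0
t: 54.3
eef_pos: [0.5984, 0.2631, 0.0252]
ee_rot: [3.141, 0.0, 2.736]
force: [0.0, 0.1, 1.3]
width: 0.0196
gripper_force: 10.0
t: 55.13
eef_pos: [0.5978, 0.2629, 0.1799]
ee_rot: [-3.142, -0.001, 2.736]
force: [-0.4, 0.1, -0.6]
width: 0.019
gripper_force: 20.0
go [-1.870e-02 -2.535e-01 -1.000e-04] turn 0.003 q6 -2.688
```

```bash
python3 nudge.py '{"jaw":[0.01,0.01,0.01,0.01,0.01,0.01,0.01,0.01,0.01,0.01,0.01,0.01,0.01,0.01],"sx":[-0.4,-0.8,-1.2,-1.6,-2,-2.4,-2.8,-3.2,-3.74,-3.74,-3.74,-3.74,-3.74,-3.74],"sy":[-5,-10,-15,-20,-26,-32,-38,-44,-49,-50.7,-50.7,-50.7,-50.7,-50.7],"sz":[0,0,0,0,0,0,0,1,3,6,8,8,8,8],"rz":[0,0,0,0,0,0,0,0,0,0,0,0,0,0]}'
python3 - <<'E'
from h import *
go(.515,.0225,.117,-3.55)
f=arm.grab_frame("scene"); w=arm.grab_frame("wrist")
im=np.hstack([cv2.resize(f[100:260,130:330],(480,384)),cv2.resize(w[80:336,100:420],(480,384))])
cv2.imwrite("pics/w9.png",cv2.resize(im,(800,320))[:,:,::-1])
E
```

```text
t: 56.3
eef_pos: [0.5162, 0.0234, 0.1401]
ee_rot: [-3.141, 0.0, 2.737]
force: [-0.1, 0.3, 0.2]
width: 0.0193
gripper_force: 20.0
go [ 0.0007 -0.0013  0.0231] turn 0.004 q6 -2.401
```

View pics/w9.png

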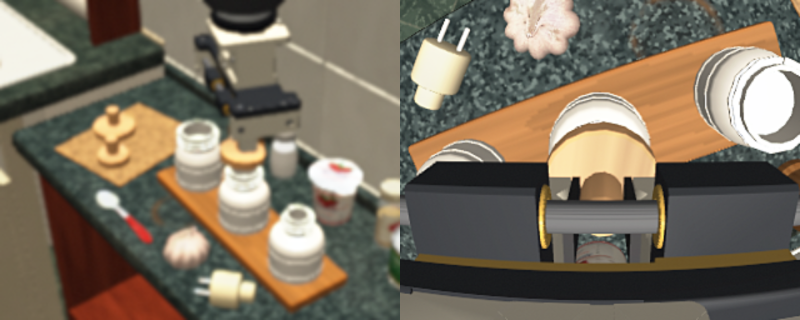

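```bash
python3 nudge.py '{"jaw":[0.01,0.01,0.01,0.01,0.01,0.01,0.01,0.01,0.01,0.01],"sx":[0.14,0.14,0.14,0.14,0.14,0.14,0.14,0.14,0.14,0.14],"sy":[-0.26,-0.26,-0.26,-0.26,-0.26,-0.26,-0.26,-0.26,-0.26,-0.26],"sz":[0.6,1.2,1.8,2.4,3,3.4,3.8,4.1,4.1,4.1],"rz":[0,0,0,0,0,0,0,0,0,0]}'; python3 nudge.py '{"jaw":[0.01,0.01,0.01,0.01],"sx":[0,0,0,0],"sy":[0,0,0,0],"sz":[0.2,0.4,0.6,0.6],"rz":[0,0,0,0]}'
```

```text
t: 57.23
eef_pos: [0.5147, 0.0216, 0.1204]
ee_rot: [3.142, 0.001, 2.737]
force: [-3.1, -0.8, 7.3]
width: 0.0191
gripper_force: 20.0
t: 57.57
eef_pos: [0.5152, 0.0221, 0.1171]
ee_rot: [3.141, 0.001, 2.737]
force: [-1.1, 1.2, 5.7]
width: 0.0192
gripper_force: 20.0
```

Converted, 0.002 m is 0.4, 0.001 m is 0.2.

```bash
python3 nudge.py '{"jaw":[0.01,0.01,0.01],"sx":[0,0,0],"sy":[0,0,0],"sz":[0.2,0.4,0.4],"rz":[0,0,0]}'; python3 nudge.py '{"jaw":[0.04,0.04,0.04,0.06,0.06,0.06,0.06,0.06,0.06],"sx":[0,0,0,0,0,0,0,0,0],"sy":[0,0,0,0,0,0,0,0,0],"sz":[0,0,0,-2,-6,-12,-16,-16,-16],"rz":[0,0,0,0,0,0,0,0,0]}'
python3 - <<'E'
from h import *
go(.4604,.2735,.2,-1.571)
f=arm.grab_frame("scene"); w=arm.grab_frame("wrist")
im=np.hstack([cv2.resize(f[100:260,130:330],(480,384)),cv2.resize(w[80:336,100:420],(480,384))])
cv2.imwrite("pics/w10.png",cv2.resize(im,(800,320))[:,:,::-1])
E
```

```text
t: 57.82
eef_pos: [0.5148, 0.0222, 0.1157]
ee_rot: [3.141, 0.001, 2.737]
force: [-5.2, 2.9, 14.2]
width: 0.0191
gripper_force: 20.0
t: 58.57
eef_pos: [0.5151, 0.0221, 0.1961]
ee_rot: [3.139, 0.002, 2.736]
force: [-0.4, -1.0, -1.1]
width: 0.0596
gripper_force: 0.0
go [ 0.1494  0.2095 -0.0038] turn -1.976 q6 -2.4
```

View pics/w10.png

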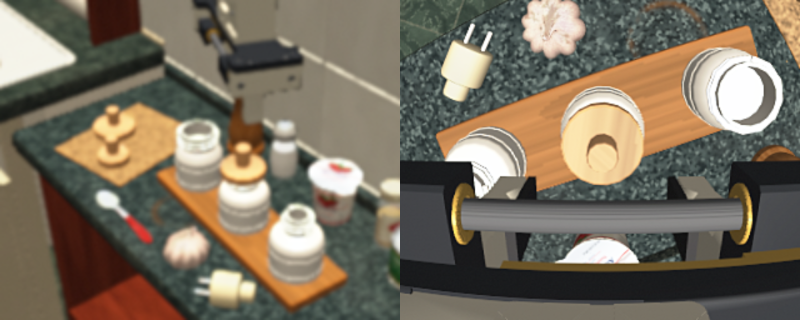

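Units first: shifts go in units of 5 mm. So 0.2095 m is 41.9, 0.2 m is 40.

```bash
python3 nudge.py '{"jaw":[0.06,0.06,0.06,0.06,0.06,0.06,0.06,0.06,0.06,0.06,0.06,0.06,0.06,0.06,0.06,0.06,0.06,0.06],"sx":[3,6,9,12,15,18,21,24,27,29.88,29.88,29.88,29.88,29.88,29.88,29.88,29.88,29.88],"sy":[4,8,12,16,20,24,28,32,36,40,41.9,41.9,41.9,41.9,41.9,41.9,41.9,41.9],"sz":[0,0,0,0,0,0,0,0,0,0,0,0,0,0,0,0,0,0],"rz":[-0.125,-0.25,-0.375,-0.5,-0.625,-0.75,-0.875,-1,-1.125,-1.25,-1.375,-1.5,-1.625,-1.75,-1.875,-1.976,-1.976,-1.976]}'
python3 - <<'E'
from lids import *
go(.4604,.2735,.022,-1.571)
s=arm.get_state(); f=arm.grab_frame("wrist")
print(proj("wrist",np.array([.4604,.2735,.046]),s),proj("wrist",np.array([.515,.0225,.136]),s))
lids(s,f)
E
```

```text
t: 60.17
eef_pos: [0.4593, 0.2728, 0.1935]
ee_rot: [3.14, -0.001, -1.574]
force: [-0.0, 0.4, -0.5]
width: 0.0601
gripper_force: 0.0
go [-0.0009 -0.0013  0.1715] turn -0.003 q6 -0.906
(np.float64(260.7357731977588), np.float64(180.9203431707825)) (np.float64(193.92611223027353), np.float64(-88.06979536911194))
disc [192.9  45.4] [0.5366 0.1209 0.018 ] r 0.0399
   knob [0.5402 0.117  0.046 ]
disc [110.9  92.9] [0.641  0.1681 0.018 ] r 0.0347
   knob [0.6541 0.156  0.046 ]
disc [259.9 175.4] [0.4613 0.2729 0.018 ] r 0.0238
   knob [0.4608 0.2691 0.046 ]
disc [253.4  79.4] [0.468  0.1639 0.018 ] r 0.0385
   knob [0.4659 0.1561 0.046 ]
disc [274.9  78.4] [0.4442 0.1628 0.018 ] r 0.0383
   knob [0.4492 0.1678 0.046 ]
disc [295.4 104.9] [0.4214 0.1926 0.018 ] r 0.0314
   knob [0.428  0.1965 0.046 ]
```

```bash
python3 nudge.py '{"jaw":[0.06,0.06,0.06,0.06,0.06,0.06,0.06,0.06],"sx":[-0.14,-0.14,-0.14,-0.14,-0.14,-0.14,-0.14,-0.14],"sy":[-0.3,-0.3,-0.3,-0.3,-0.3,-0.3,-0.3,-0.3],"sz":[6,14,22,28,32,34.3,34.3,34.3],"rz":[0,0,0,0,0,0,0,0]}' && python3 nudge.py '{"jaw":[0.01,0.01,0.01,0.01,0.01,0.01,0.01],"sx":[0,0,0,0,0,0,0],"sy":[0,0,0,0,0,0,0],"sz":[0,0,0,0,0,0,0],"rz":[0,0,0,0,0,0,0]}' 15; python3 nudge.py '{"jaw":[0.01,0.01,0.01,0.01,0.01,0.01,0.01,0.01,0.01],"sx":[0,0,0,0,0,0,0,0,0],"sy":[0,0,0,0,0,0,0,0,0],"sz":[-2,-6,-12,-18,-24,-30,-32,-32,-32],"rz":[0,0,0,0,0,0,0,0,0]}' 20; python3 -c "
from h import *
go(.508,-.089,.18,-1.571)"
```

```text
t: 60.88
eef_pos: [0.461, 0.2735, 0.0224]
ee_rot: [3.14, -0.002, -1.573]
force: [0.8, 0.2, 1.5]
width: 0.0599
gripper_force: 0.0
t: 61.47
eef_pos: [0.4612, 0.274, 0.0232]
ee_rot: [-3.141, 0.0, -1.571]
force: [0.0, -0.7, 2.4]
width: 0.0195
gripper_force: 15.0
t: 62.22
eef_pos: [0.4611, 0.274, 0.1838]
ee_rot: [-3.141, 0.001, -1.571]
force: [-0.4, -0.7, -0.9]
width: 0.0198
gripper_force: 20.0
go [ 0.363  -0.0469  0.0033] turn 0.0 q6 -0.902
```

Converted, 0.18 m is 36, -0.004 m is -0.8.

```bash
python3 nudge.py '{"jaw":[0.01,0.01,0.01,0.01,0.01,0.01,0.01,0.01,0.01,0.01,0.01,0.01,0.01,0.01,0.01,0.01,0.01],"sx":[6,12,18,24,30,36,42,48,54,60,66,71,72.64,72.64,72.64,72.64,72.64],"sy":[-0.8,-1.6,-2.4,-3.2,-4,-4.8,-5.6,-6.4,-7.2,-8,-8.8,-9.18,-9.18,-9.18,-9.18,-9.18,-9.18],"sz":[0,0,0,0,0,0,0,0,0,0,1,3,6,9,9,9,9],"rz":[0,0,0,0,0,0,0,0,0,0,0,0,0,0,0,0,0]}'
python3 - <<'E'
from h import *
go(.507,-.0892,.1132,-1.571)
E
```

```text
t: 63.63
eef_pos: [0.5071, -0.0891, 0.138]
ee_rot: [3.141, -0.0, -1.57]
force: [0.3, -0.1, 0.2]
width: 0.0192
gripper_force: 20.0
go [0.0001 0.0001 0.0248] turn 0.001 q6 -0.208
```

```bash
python3 nudge.py '{"jaw":[0.01,0.01,0.01,0.01,0.01,0.01,0.01,0.01,0.01],"sx":[0,0,0,0,0,0,0,0,0],"sy":[0,0,0,0,0,0,0,0,0],"sz":[1,2,2.6,3.2,3.6,4,4.4,4.7,4.7],"rz":[0,0,0,0,0,0,0,0,0]}'; python3 nudge.py '{"jaw":[0.01,0.01,0.01,0.01],"sx":[0,0,0,0],"sy":[0,0,0,0],"sz":[0.2,0.4,0.5,0.5],"rz":[0,0,0,0]}'
```

```text
t: 64.38
eef_pos: [0.5072, -0.089, 0.1142]
ee_rot: [-3.141, 0.0, -1.571]
force: [0.8, 3.0, -1.3]
width: 0.0198
gripper_force: 20.0
t: 64.72
eef_pos: [0.5074, -0.0891, 0.1131]
ee_rot: [-3.141, 0.0, -1.57]
force: [-4.0, 5.4, 10.6]
width: 0.0198
gripper_force: 20.0
```

Converted, -0.085 m is -17, -0.08 m is -16.

```bash
python3 nudge.py '{"jaw":[0.04,0.04,0.04,0.06,0.06,0.06,0.06,0.06,0.06],"sx":[0,0,0,0,0,0,0,0,0],"sy":[0,0,0,0,0,0,0,0,0],"sz":[0,0,0,-2,-6,-12,-16,-17,-17],"rz":[0,0,0,0,0,0,0,0,0]}'; python3 -c "
from h import *
go(.505,.341,.195,-1.571)"
```

```text
t: 65.47
eef_pos: [0.5082, -0.0893, 0.1993]
ee_rot: [-3.138, 0.0, -1.571]
force: [-0.2, -0.8, 0.5]
width: 0.0597
gripper_force: 0.0
go [-0.4303  0.0032  0.0045] turn 0.0 q6 -0.207
```

Converted, -0.43 m is -86, -0.415 m is -83.

```bash
python3 nudge.py '{"jaw":[0.06,0.06,0.06,0.06,0.06,0.06,0.06,0.06,0.06,0.06,0.06,0.06,0.06,0.06,0.06,0.06],"sx":[-7,-14,-21,-28,-35,-42,-49,-56,-63,-70,-77,-83,-86,-86,-86,-86],"sy":[0,0,0,0,0.6,0.6,0.6,0.6,0.6,0.6,0.6,0.6,0.6,0.6,0.6,0.6],"sz":[0,0,0,0,0,0,0,0,0,0,0,0,0,0,0,0],"rz":[0,0,0,0,0,0,0,0,0,0,0,0,0,0,0,0]}'
python3 - <<'E'
from lids import *
go(.505,.341,.022,-1.571)
s=arm.get_state(); f=arm.grab_frame("wrist")
lids(s,f)
E
```

```text
t: 66.8
eef_pos: [0.5037, 0.3398, 0.1962]
ee_rot: [3.14, -0.001, -1.571]
force: [0.3, 0.3, -0.4]
width: 0.0601
gripper_force: 0.0
go [-0.0014 -0.0015  0.1742] turn -0.0 q6 -0.915
disc [143.9  32.9] [0.6435 0.1648 0.018 ] r 0.0305
   knob [0.6683 0.1433 0.046 ]
disc [139.9 159.9] [0.6506 0.3199 0.018 ] r 0.0433
   knob [0.6423 0.3114 0.046 ]
disc [157.4 169.9] [0.6284 0.3326 0.018 ] r 0.0373
   knob [0.6341 0.3342 0.046 ]
disc [261.4 178.9] [0.504  0.3445 0.018 ] r 0.035
   knob [0.5048 0.3417 0.046 ]
disc [153.4 140.4] [0.6314 0.2971 0.018 ] r 0.0343
   knob [0.6349 0.2901 0.046 ]
disc [263.9  41.9] [0.5011 0.1862 0.018 ] r 0.0392
   knob [0.4945 0.1891 0.046 ]
```

```bash
python3 nudge.py '{"jaw":[0.06,0.06,0.06,0.06,0.06,0.06,0.06,0.06],"sx":[-0.4,-0.4,-0.4,-0.4,-0.4,-0.4,-0.4,-0.4],"sy":[-0.28,-0.28,-0.28,-0.28,-0.28,-0.28,-0.28,-0.28],"sz":[6,14,22,28,32,34.8,34.8,34.8],"rz":[0,0,0,0,0,0,0,0]}' && python3 nudge.py '{"jaw":[0.01,0.01,0.01,0.01,0.01,0.01,0.01],"sx":[0,0,0,0,0,0,0],"sy":[0,0,0,0,0,0,0],"sz":[0,0,0,0,0,0,0],"rz":[0,0,0,0,0,0,0]}' 15; python3 nudge.py '{"jaw":[0.01,0.01,0.01,0.01,0.01,0.01,0.01,0.01,0.01],"sx":[0,0,0,0,0,0,0,0,0],"sy":[0,0,0,0,0,0,0,0,0],"sz":[-2,-6,-12,-18,-24,-30,-32,-32,-32],"rz":[0,0,0,0,0,0,0,0,0]}' 20; python3 -c "
from h import *
go(.5234,.1346,.18,-1.571)"
```

```text
t: 67.52
eef_pos: [0.5056, 0.3415, 0.0229]
ee_rot: [3.141, -0.001, -1.572]
force: [0.7, 0.9, 1.2]
width: 0.0596
gripper_force: 0.0
t: 68.1
eef_pos: [0.5055, 0.3428, 0.0232]
ee_rot: [-3.141, 0.0, -1.571]
force: [0.0, 0.7, 2.6]
width: 0.0197
gripper_force: 15.0
t: 68.85
eef_pos: [0.5054, 0.3429, 0.1838]
ee_rot: [-3.141, 0.001, -1.571]
force: [-0.2, 0.1, -1.4]
width: 0.0196
gripper_force: 20.0
go [ 0.2083 -0.018   0.0035] turn 0.0 q6 -0.915
```

Converted, 0.2077 m is 41.54, 0.2 m is 40.

```bash
python3 nudge.py '{"jaw":[0.01,0.01,0.01,0.01,0.01,0.01,0.01,0.01,0.01,0.01,0.01,0.01],"sx":[6,12,18,24,30,36,40,41.54,41.54,41.54,41.54,41.54],"sy":[-0.6,-1.2,-1.8,-2.4,-3,-3.6,-3.6,-3.6,-3.6,-3.6,-3.6,-3.6],"sz":[0,0,0,0,0,1,3,6,9,9,9,9],"rz":[0,0,0,0,0,0,0,0,0,0,0,0]}'
python3 - <<'E'
from h import *
go(.5234,.135,.1132,-1.571)
E
```

```text
t: 69.85
eef_pos: [0.5236, 0.1352, 0.138]
ee_rot: [3.141, -0.001, -1.57]
force: [-0.2, 0.9, -0.4]
width: 0.0191
gripper_force: 20.0
go [0.0002 0.0002 0.0248] turn 0.001 q6 -0.615
```

```bash
python3 nudge.py '{"jaw":[0.01,0.01,0.01,0.01,0.01,0.01,0.01,0.01,0.01],"sx":[0,0,0,0,0,0,0,0,0],"sy":[0,0,0,0,0,0,0,0,0],"sz":[1,2,2.6,3.2,3.6,4,4.4,4.7,4.7],"rz":[0,0,0,0,0,0,0,0,0]}'; python3 nudge.py '{"jaw":[0.01,0.01,0.01,0.01],"sx":[0,0,0,0],"sy":[0,0,0,0],"sz":[0.2,0.4,0.5,0.5],"rz":[0,0,0,0]}'
```

```text
t: 70.6
eef_pos: [0.5233, 0.1349, 0.1141]
ee_rot: [3.141, -0.0, -1.571]
force: [-1.2, 0.8, -0.5]
width: 0.0194
gripper_force: 20.0
t: 70.93
eef_pos: [0.5237, 0.1351, 0.1131]
ee_rot: [-3.141, 0.0, -1.57]
force: [-4.5, -0.5, 8.6]
width: 0.0195
gripper_force: 20.0
```

```bash
python3 nudge.py '{"jaw":[0.04,0.04,0.04,0.06,0.06,0.06,0.06,0.06,0.06,0.06,0.06,0.06,0.06],"sx":[0,0,0,0,0,0,0,-6,-12,-18,-20,-20,-20],"sy":[0,0,0,0,0,0,0,4,8,12,12,12,12],"sz":[0,0,0,-2,-6,-12,-18,-22,-24,-24,-24,-24,-24],"rz":[0,0,0,0,0,0,0,0,0,0,0,0,0]}'
python3 - <<'E'
from h import *
s=arm.get_state(); print(s["eef_pos"])
w=arm.grab_frame("wrist"); g=arm.grab_frame("scene"); t=arm.grab_frame("top")
import pickle; pickle.dump((s,w,g,t),open("w11.pkl","wb"))
a=np.hstack([cv2.resize(w[0:192,100:356],(400,300)),cv2.resize(g[120:270,180:380],(400,300))])
b=np.hstack([cv2.resize(g[240:345,290:430],(400,300)),cv2.resize(t[140:230,180:420],(400,300))])
cv2.imwrite("pics/w11.png",np.vstack([a,b])[:,:,::-1])
E
```

```text
t: 72.02
eef_pos: [0.4633, 0.2355, 0.2324]
ee_rot: [-3.141, 0.0, -1.569]
force: [0.7, -1.1, -0.7]
width: 0.0604
gripper_force: 0.0
[0.46333471 0.23548984 0.23239241]
```

View pics/w11.png

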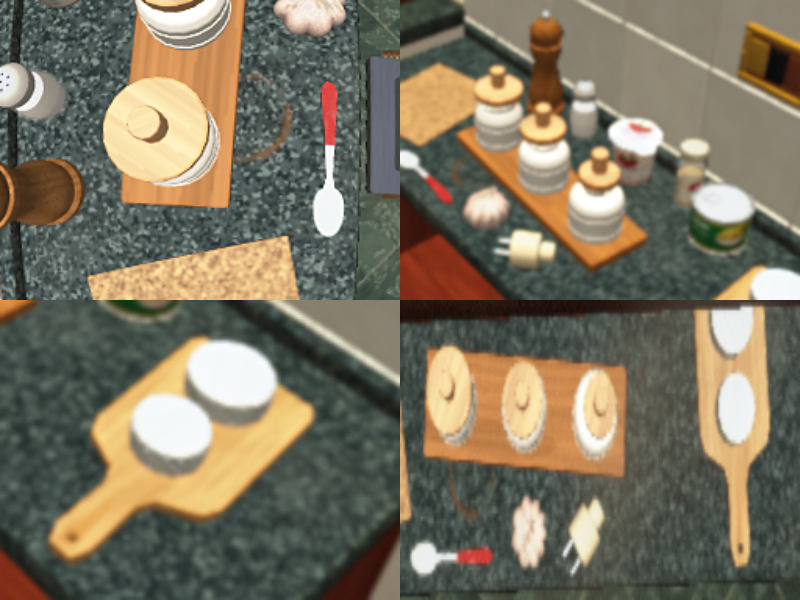

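Run:
```python
from h import *
for n,p,o in (("L",(.5234,.1346),(229,155.5)),("M",(.5151,.0225),(251.5,173.5)),("S",(.507,-.0892),(280,196))):
    print(n,np.round(proj("scene",np.array([*p,.136])),1),o,np.round(proj("scene",np.array([*p,.144])),1))
import pickle
s,w,g,t=pickle.load(open("w11.pkl","rb"))
print([onz("top",180+x*.6,140+y*.3,z) for x,y,z in ((47,88,.136),(122,92,.136),(200,94,.136))])
```

```text
L [226.7 154.1] (229, 155.5) [226.6 151.6]
M [250.3 173.2] (251.5, 173.5) [250.3 170.6]
S [277.8 195.5] (280, 196) [278.  192.7]
[array([0.5195, 0.1292, 0.136 ]), array([0.5143, 0.021 , 0.136 ]), array([ 0.5104, -0.091 ,  0.136 ])]
```

```bash
python3 -c "
from station import arm
print(arm.job_done())"
```

```text
the job is handed in; nothing more can be done
None
```

I handed the job in at about 72 s, without seeing the verdict: both metal caps (medium and large) are unscrewed and stand flat on the paddle board, and each of the three jars has its own wooden lid on, knob up and level, seated to within about 2 mm as far as the final pictures can show.

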